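# Fetch the copper jigger from the blue-lidded bin

## Robot

A 6-joint arm with a two-finger parallel gripper is mounted at the origin on the work surface. World frame = base frame: x ahead of the robot, y to its left, z up, the work surface at z = 0. Lengths are in m, angles in rad, forces in N, time in s.
With the tool pointing down it reaches from about 0.325 to 0.9 m from the base axis. Payload 6.1 kg.
Tool frame: the origin (TCP) lies between the finger pads; the fingertips stand 17 mm ahead of it and the grasp point (between the pads) lies 2 mm behind it (arm.tcp_to_tips is the distance from the TCP to the fingertips, in m); z points along the fingers, y is the line along which they close (so a half turn about z gives the same grasp; the last joint's range is limited). The gripper opens to 87 mm and grips with 3 to 60 N. Pads are 19 mm wide; open, the fingers measure 117 mm over their backs; the gripper's body (75 mm by 190 mm) begins 51 mm behind the grasp point.
Start: joints at [-0.126, 0.22, 1.526, -0, 1.395, -0.126], TCP at [0.625, -0, 0.24] pointing down, gripper open.
Joint ranges: [-2.98, 2.98], [-0.91, 2.08], [0.09, 2.57], [-1.24, 4.39], [0.2, 2.65], [-2.68, 2.68]. Speed limits (rad/s): [2.57, 2.57, 3.01, 3.14, 3.14, 3.14].

## Interface

Orientations are given as a unit quaternion [x, y, z, w].
In Python, from cell import arm gives the robot as it stands.
- The arm moves only by the tool jog_arm, never from a script. Its argument "rows" is a list of rows, each an object with "dp": the shift along the tool's x, y, z in cm, a list of three; "turn": the turn about the tool's z in degrees; "grip": the opening, from 0 (shut) to 1 (fully open). A call has 1 to 10 rows; each row shifts and turns the commanded pose from where the row before left it, along the tool's axes as they then stand; what a row does not reach is not made up. A row lasts 1/12 s, in which the tool goes at most 41.7 mm and 7.16 degrees, less where a joint would pass 70% of its speed; a pose out of reach is approached as far as the arm can. A call is refused whole if a number of a shift passes 4.17 or a number of a turn 7.16, either way. A call with a gripper value outside its range is refused whole. The fingers move at their own pace and stop on an object; the grip force is fixed at half the most. Time passes only in rows, so rows that do not move let the fingers close. It gives the time, the measured TCP pose, the force, the opening and the grip force at its end, in the units of the state.
- arm.sense(): the state, without advancing time (a new reading comes with each control period).
- arm.grab_frame(name): name is "scene" or "side" or "wrist"; returns a dict with "pixels" (400x640x3 uint8, blue, green, red), "mtx" (3x3 intrinsics, pixels), "xyz" and "rotation" of the camera in the world. Camera axes: x right, y up, looking along -z (the intrinsics and any distortion apply to the point x, -y, -z); pixel columns grow to the right and rows downward; lengths in m; the calibration is good to about 2 mm. A picture is of the moment at which its call begins. There is no depth.
- arm.finish_job(): hands the job in; it is judged then, once.
The state is a dict: "time": time; "joint_positions": joint angles; "dq": joint speeds; "joint_torque": joint torques, N m; "tool_pos": TCP position; "ee_rot": TCP orientation; "ft_force": force on the tool from outside, world axes, zero at the start; "moment": the same for the moment, N m; "gripper_width": finger opening in m; "gripper_force": force on a finger pad.
Only numpy, scipy, OpenCV 4.12 (cv2) and the standard library are available. Lean on these libraries where they do the work, as an engineer would, in place of code of your own. Each camera call takes 0.05 s, during which the arm holds its last target. There are 200 camera calls.

## Task

Swing the blue lid of the jigger rack right back, past upright, so that it stays open, and take out the copper jigger that leans inside. Lower it onto the black rubber mat and stand it upright, foot down, in the middle of the mat, putting it down by hand rather than dropping it, and let go. Leave the blue lid open; keep the other three lids shut and the other bar things where they are.

Things in the scene. Friction and masses are not known exactly. Their poses are not given: they have to be found in the camera images.
- rack: Fixed dark walnut plinth 190 x 515 x 12 mm (x, y, z) on the counter that carries the four bins side by side along its y. Origin: centre of its underside, at counter height. Its x axis points away from the robot, z up.
- bin_blue: Fixed walnut bin with the blue lid, one of four in the row (order varies). Holds the copper jigger. 152 x 122 x 118 mm (x, y, z), walls 5 mm. Origin: centre of its underside, 12 mm above the counter; x away from the robot, y along the row, z up. Lid hinge line along y at x = 76, z = 118 mm. Inside, two brass rails at y = +-9 mm slope up towards the robot from a toe board.
- lid_blue (a joint): Angle of the blue lid: 0 shut, opens up and away from the robot, 1.57 upright, stop 1.9 rad. Plate 154 mm from hinge to front edge, 120 wide, 5 thick, underside level with the hinge line and the bin's rim; 0.22 kg. Stiff hinge (friction 0.3 N m): it stays at any angle where it is left; lifting it at the pull takes about 4 N.
- blue_pull (a point): Centre of the wooden pull on the blue lid: a fin 9 mm thick (lid's x), 44 mm wide (y), 22 mm high above the lid's top face (11 mm above which this point lies), mid-plane 142 mm from the hinge line, 12 mm behind the lid's front edge. Axes: the bin's while shut; they turn with the lid.
- bin_red: Fixed walnut bin with the red lid, one of four in the row (order varies). Holds a brass jigger. 152 x 122 x 118 mm (x, y, z), walls 5 mm. Origin: centre of its underside, 12 mm above the counter; x away from the robot, y along the row, z up. Lid hinge line along y at x = 76, z = 118 mm. Inside, two brass rails at y = +-9 mm slope up towards the robot from a toe board.
- lid_red (a joint): Angle of the red lid: 0 shut, opens up and away from the robot, 1.57 upright, stop 1.9 rad. Plate 154 mm from hinge to front edge, 120 wide, 5 thick, underside level with the hinge line and the bin's rim; 0.22 kg. Stiff hinge (friction 0.3 N m): it stays at any angle where it is left; lifting it at the pull takes about 4 N.
- red_pull (a point): Centre of the wooden pull on the red lid: a fin 9 mm thick (lid's x), 44 mm wide (y), 22 mm high above the lid's top face (11 mm above which this point lies), mid-plane 142 mm from the hinge line, 12 mm behind the lid's front edge. Axes: the bin's while shut; they turn with the lid.
- bin_yellow: Fixed walnut bin with the yellow lid, one of four in the row (order varies). Empty. 152 x 122 x 118 mm (x, y, z), walls 5 mm. Origin: centre of its underside, 12 mm above the counter; x away from the robot, y along the row, z up. Lid hinge line along y at x = 76, z = 118 mm. Inside, two brass rails at y = +-9 mm slope up towards the robot from a toe board.
- lid_yellow (a joint): Angle of the yellow lid: 0 shut, opens up and away from the robot, 1.57 upright, stop 1.9 rad. Plate 154 mm from hinge to front edge, 120 wide, 5 thick, underside level with the hinge line and the bin's rim; 0.22 kg. Stiff hinge (friction 0.3 N m): it stays at any angle where it is left; lifting it at the pull takes about 4 N.
- yellow_pull (a point): Centre of the wooden pull on the yellow lid: a fin 9 mm thick (lid's x), 44 mm wide (y), 22 mm high above the lid's top face (11 mm above which this point lies), mid-plane 142 mm from the hinge line, 12 mm behind the lid's front edge. Axes: the bin's while shut; they turn with the lid.
- bin_white: Fixed walnut bin with the white lid, one of four in the row (order varies). Empty. 152 x 122 x 118 mm (x, y, z), walls 5 mm. Origin: centre of its underside, 12 mm above the counter; x away from the robot, y along the row, z up. Lid hinge line along y at x = 76, z = 118 mm. Inside, two brass rails at y = +-9 mm slope up towards the robot from a toe board.
- lid_white (a joint): Angle of the white lid: 0 shut, opens up and away from the robot, 1.57 upright, stop 1.9 rad. Plate 154 mm from hinge to front edge, 120 wide, 5 thick, underside level with the hinge line and the bin's rim; 0.22 kg. Stiff hinge (friction 0.3 N m): it stays at any angle where it is left; lifting it at the pull takes about 4 N.
- white_pull (a point): Centre of the wooden pull on the white lid: a fin 9 mm thick (lid's x), 44 mm wide (y), 22 mm high above the lid's top face (11 mm above which this point lies), mid-plane 142 mm from the hinge line, 12 mm behind the lid's front edge. Axes: the bin's while shut; they turn with the lid.
- jigger: Loose copper jigger, about 0.18 kg, 100 mm long: foot 42 mm across, tapering to a grip band 30 mm across from 36 to 72 mm above the foot, then an open cup, rim 42 mm across. Origin: centre of the foot's underside; z along its axis, foot to rim. It starts leaning 40 degrees in the blue bin on the two rails: foot low on the hinge side, rim up towards the robot, just under the lid.
- mat: Fixed square black rubber bar mat 120 x 120 mm, 6 mm thick. Origin: centre of its underside, on the counter; the jigger stands on its top face 6 mm higher.
- brass_jigger: Bystander: brass jigger of the copper one's shape, leaning in the red bin. Origin: centre of its foot.
- strainer: Bystander: chrome hawthorne strainer lying on the counter, 95 mm across the prongs and 180 mm long, 8 mm high. Origin: centre of its disc.
- bar_spoon: Bystander: twisted stainless bar spoon, 225 mm long, lying on the counter, 12 mm high. Origin: middle of its shaft.
- mixing_glass: Bystander: mixing glass 90 mm across, 140 mm high, upright. Origin: centre of its underside.
- shaker: Bystander: steel cocktail shaker 90 mm across, 203 mm high, upright. Origin: centre of its underside.
- bitters: Bystander: amber bitters bottle 54 mm across, 140 mm high, upright. Origin: centre of its underside.
Mind the look-alikes: they are no part of the job. What is meant by the mat is not turquoise, and is the larger of those in its own colour.

How it is judged:
On the way, in this order (a step that is already met when the one before it is completed fails the run):
1. the blue lid has been swung back to upright or beyond (value of joint lid_blue above 1.55 rad), for 0.2 s.
2. the copper jigger has been lifted clear of its bin (height (world z) of jigger above 0.13 m), for 0.1 s.
3. the copper jigger touches the mat, about upright, while still held (contact force between jigger and the fingers above 0.1 N and contact force between jigger and mat above 0.1 N and angle between jigger's own z axis and vertical below 0.35 rad and horizontal distance between jigger and mat below 0.045 m), for 0.05 s.
At the end, for the whole second after the job is handed in: The copper jigger stands upright (within 0.12 rad, cup up) and still on the mat, its axis within 30 mm of the mat's centre; the blue lid is open at 1.5 rad or more; the other three lids are shut (under 0.05 rad) (angle between jigger's own z axis and vertical below 0.12 rad and horizontal distance between jigger and mat below 0.03 m and z of jigger in the frame of mat between 0.004 and 0.012 m and linear speed of jigger below 0.02 m/s and value of joint lid_blue above 1.5 rad and value of joint each of lid_red, lid_yellow, lid_white below 0.05 rad); the robot touches nothing.
It fails at once if the red, yellow or white lid is opened (over 0.1 rad) (value of joint any of lid_red, lid_yellow, lid_white above 0.1 rad).
It fails at once if another bar thing (brass jigger, strainer, bar spoon, mixing glass, shaker, bitters) is moved more than 30 mm (distance of any of brass_jigger, strainer, bar_spoon, mixing_glass, shaker, bitters from where it was at the start of the episode above 0.03 m).
It also fails if it takes over 72 s, if anything falls off the work surface, if the arm or the gripper's body presses on something with over 40 N, if the wrist force passes 120 N, or if a joint passes its speed limit or range.

## Working session

There is one attempt and no reset: what is moved stays moved. The work goes in short steps, Python scripts to look and compute and a tool call to move; the robot and the scene stay as the last step left them, time stands still between calls to the robot, and variables do not carry over. Pictures are saved under pics/ and viewed, at most 10 in all, crops included, and the job is handed in when it is done.

Besides the shell and the picture viewer there is one more tool, called after "Request:" by a JSON object that holds its "method" and its "body". jog_arm: Moves the arm, as the interface text tells. Its arguments: {"type":"object","properties":{"rows":{"type":"array"}},"required":["rows"]}

```bash
ls; mkdir -p pics
python3 - <<'E'
from cell import arm
import cv2,pickle
d={}
for n in ["scene","side","wrist"]:
    f=arm.grab_frame(n); d[n]=f; cv2.imwrite(f"pics/a_{n}.png",f["pixels"]); print(n,f["xyz"],f["rotation"],f["mtx"],[k for k in f])
pickle.dump(d,open("f0.pkl","wb"))
print(arm.sense())
E
```

```text
pics
scene [0.83490859 0.57625578 0.95711392] [0.06202359 0.29850025 0.93264331 0.19294332] [[367.37640075   0.         311.25214954]
 [  0.         367.37640075 199.7606038 ]
 [  0.           0.           1.        ]] ['pixels', 'mtx', 'xyz', 'rotation']
side [ 0.52353671 -0.86027292  0.8124788 ] [ 0.43598467 -0.00901875 -0.04396576  0.89883427] [[386.5288503    0.         319.49701328]
 [  0.         386.5288503  194.13432269]
 [  0.           0.           1.        ]] ['pixels', 'mtx', 'xyz', 'rotation']
wrist [0.62494332 0.08279366 0.38235091] [-1.50665631e-01  9.54359739e-04  5.06693727e-04  9.88584190e-01] [[279.81488307   0.         318.00633607]
 [  0.         279.81488307 204.05332973]
 [  0.           0.           1.        ]] ['pixels', 'mtx', 'xyz', 'rotation']
{'time': 0.15, 'joint_positions': array([-1.26067063e-01,  2.21095806e-01,  1.52736073e+00, -3.19912469e-05,
        1.39470685e+00, -1.26099111e-01]), 'dq': array([ 0.001025  , -0.00146393, -0.00326762, -0.00033022, -0.00023599,
       -0.00012562]), 'joint_torque': array([ 5.44750201e-04, -4.95191681e+01, -3.87881935e+01,  6.99610985e-02,
        5.31197037e-02, -7.11234907e-05]), 'tool_pos': array([6.24535018e-01, 6.53500568e-05, 2.38650471e-01]), 'ee_rot': array([ 7.07093242e-01,  7.07119884e-01, -4.93544495e-04, -6.11120332e-04]), 'ft_force': array([0.65243571, 0.54424494, 0.37471828]), 'moment': array([-0.03551388, -0.02924917, -0.02458479]), 'gripper_force': 0.0, 'gripper_width': 0.08688291087915666}
```

View pics/a_scene.png

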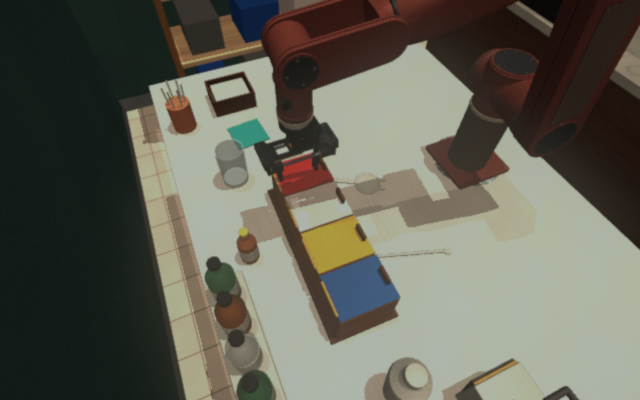

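View pics/a_side.png

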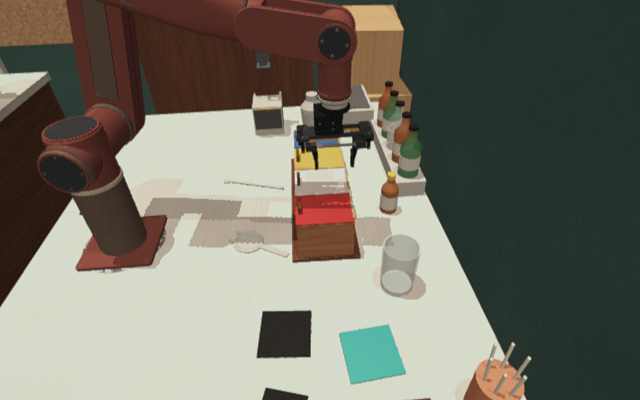

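The scene view shows the rack with its lids in the order red, white, yellow, blue. Blue is nearest the camera at about (358,290). The side view shows a black mat at (285,333), a second black patch cut off at (285,395), and a turquoise mat at (372,353).

```bash
cat > h.py <<'E'
import numpy as np,cv2
from scipy.spatial.transform import Rotation as R
def ray(f,uv,z):
    uv=np.atleast_2d(np.float64(uv)); n=cv2.undistortPoints(uv[:,None],np.float64(f["mtx"]),None)[:,0]
    d=R.from_quat(f["rotation"]).apply(np.c_[n[:,0],-n[:,1],-np.ones(len(n))])
    p=np.array(f["xyz"]); return p+d*((z-p[2])/d[:,2])[:,None]
def proj(f,P):
    c=R.from_quat(f["rotation"]).inv().apply(np.atleast_2d(P)-f["xyz"])
    K=f["mtx"]; return np.c_[K[0,0]*c[:,0]/-c[:,2]+K[0,2],K[1,1]*-c[:,1]/-c[:,2]+K[1,2]]
def hsv(f,lo,hi):
    m=cv2.inRange(cv2.cvtColor(f["pixels"],cv2.COLOR_BGR2HSV),np.array(lo),np.array(hi))
    return cv2.morphologyEx(m,cv2.MORPH_OPEN,np.ones((3,3)))
def blobs(m,amin=150):
    c,_=cv2.findContours(m,cv2.RETR_EXTERNAL,cv2.CHAIN_APPROX_NONE); return sorted([x for x in c if cv2.contourArea(x)>amin],key=cv2.contourArea,reverse=True)
E
python3 - <<'E'
import pickle,numpy as np,cv2
from h import *
d=pickle.load(open("f0.pkl","rb"))
for n,lo,hi,z in [("scene",(105,120,50),(120,255,255),.135),("scene",(20,150,90),(32,255,255),.135),("side",(0,0,0),(179,255,40),.006),("wrist",(0,0,0),(179,255,40),.006),("wrist",(105,120,50),(120,255,255),.135)]:
    f=d[n]
    print(n,lo)
    for c in blobs(hsv(f,lo,hi),300)[:7]:
        r=cv2.minAreaRect(c); uv=cv2.boxPoints(r); q=cv2.approxPolyDP(c,0.03*cv2.arcLength(c,True),True)[:,0]
        print(cv2.contourArea(c),np.round(r[0]),q.tolist() if len(q)<8 else len(q))
        if len(q)<8: P=ray(f,q,z); print(np.round(P[:,:2],3).tolist())
E
```

```text
scene (105, 120, 50)
1133.5 [359. 294.] [[334, 293], [342, 319], [383, 303], [379, 282], [352, 280]]
[[0.659, 0.304], [0.669, 0.365], [0.566, 0.37], [0.549, 0.322], [0.606, 0.292]]
1085.5 [256.  20.] [[234, 0], [244, 39], [260, 38], [264, 23], [277, 13], [277, 0]]
[[0.483, -1.111], [0.535, -0.793], [0.474, -0.774], [0.423, -0.874], [0.345, -0.928], [0.306, -1.034]]
scene (20, 150, 90)
2321.0 [337. 243.] [[354, 216], [301, 233], [318, 273], [372, 253]]
[[0.518, 0.132], [0.668, 0.124], [0.673, 0.243], [0.527, 0.248]]
side (0, 0, 0)
1028.5 [ 62. 173.] 8
797.0 [331. 120.] [[314, 104], [315, 137], [343, 135], [341, 118], [348, 107], [328, 110]]
[[0.629, 0.854], [0.609, 0.541], [0.726, 0.543], [0.738, 0.695], [0.785, 0.801], [0.689, 0.782]]
634.0 [334.  43.] 12
wrist (0, 0, 0)
78470.0 [320. 225.] [[639, 51], [404, 302], [561, 342], [96, 251], [0, 340], [639, 399]]
[[1.01, 0.158], [0.76, -0.197], [1.028, -0.274], [0.294, -0.108], [0.095, -0.273], [1.201, -0.4]]
1620.5 [267. 260.] [[196, 277], [336, 280], [246, 278], [240, 237]]
[[0.437, -0.152], [0.652, -0.157], [0.514, -0.154], [0.51, -0.085]]
1524.5 [401. 258.] [[338, 278], [465, 280], [441, 278], [399, 236], [388, 239], [390, 278]]
[[0.655, -0.154], [0.85, -0.157], [0.813, -0.153], [0.743, -0.083], [0.727, -0.088], [0.735, -0.153]]
376.0 [204. 144.] [[199, 118], [205, 170], [210, 167], [206, 119]]
[[0.471, 0.081], [0.471, 0.014], [0.478, 0.018], [0.48, 0.08]]
wrist (105, 120, 50)
```

View pics/a_wrist.png

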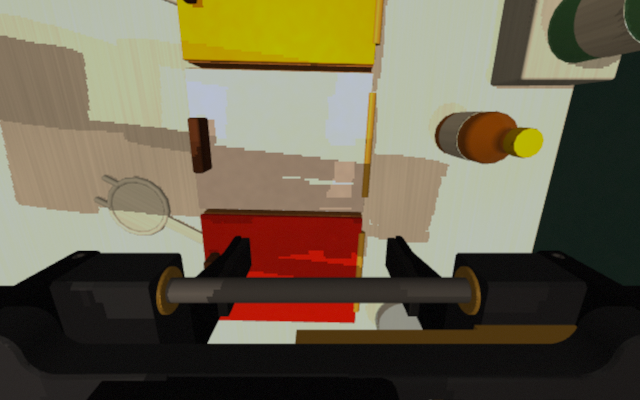

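The wrist view shows the yellow, white and red lids from above, with the strainer at (138,205) and the bitters bottle at (490,137). Blue is out of view, so I'll move over towards it.

Request:
{"method": "jog_arm", "body": {"rows": [{"dp":[3.5,0,-1],"turn":0,"grip":1},{"dp":[3.5,0,-1],"turn":0,"grip":1},{"dp":[3.5,0,-1],"turn":0,"grip":1},{"dp":[3.5,0,-1],"turn":0,"grip":1},{"dp":[3.5,0,-1],"turn":0,"grip":1},{"dp":[0,0,0],"turn":0,"grip":1},{"dp":[0,0,0],"turn":0,"grip":1}]}}

```text
time: 0.73
tool_pos: [0.6249, 0.177, 0.2899]
ee_rot: [0.706, 0.708, 0.0, 0.0]
ft_force: [-0.1, -0.8, -1.0]
gripper_width: 0.0872
gripper_force: 0.0
```

Run:
```python
import pickle,numpy as np,cv2
from cell import arm
from h import *
d={n:arm.grab_frame(n) for n in ["scene","side","wrist"]}
pickle.dump(d,open("f1.pkl","wb"))
for n in d: cv2.imwrite(f"pics/b_{n}.png",d[n]["pixels"])
s=arm.sense();print(s["time"],s["tool_pos"],s["ee_rot"])
for n,lo,hi,z,k in [("scene",(105,120,40),(120,255,255),.135,2),("wrist",(100,120,40),(125,255,255),.135,2),("wrist",(20,150,90),(32,255,255),.135,2),("side",(0,0,0),(179,255,60),.006,9)]:
    f=d[n]
    print(n,lo)
    for c in blobs(hsv(f,lo,hi),300)[:k]:
        q=cv2.approxPolyDP(c,0.03*cv2.arcLength(c,True),True)[:,0]
        if n=="side" and c[:,0,1].mean()<280: continue
        print(cv2.contourArea(c),q.tolist(),np.round(ray(f,q,z)[:,:2],3).tolist())
print("px bottom", np.round(ray(d["side"],[[0,399],[285,399],[639,399]],.006),3).tolist())
f=d["side"]["pixels"]; print([cv2.cvtColor(f,cv2.COLOR_BGR2HSV)[v,u].tolist() for u,v in [(285,333),(285,395),(275,398)]])
```

```text
0.8833 [0.62470729 0.17392134 0.28855714] [ 7.07381229e-01  7.06831709e-01 -8.11844141e-04 -2.71367200e-04]
scene (105, 120, 40)
1630.0 [[229, 0], [246, 41], [279, 33], [276, 0]] [[0.503, -1.119], [0.532, -0.776], [0.392, -0.778], [0.31, -1.036]]
1302.5 [[334, 272], [328, 288], [342, 318], [382, 303], [379, 280], [352, 291]] [[0.636, 0.256], [0.667, 0.287], [0.668, 0.363], [0.568, 0.369], [0.547, 0.317], [0.618, 0.316]]
wrist (100, 120, 40)
17988.5 [[206, 0], [216, 120], [363, 124], [372, 0]] [[0.523, 0.358], [0.521, 0.254], [0.671, 0.25], [0.673, 0.358]]
wrist (20, 150, 90)
6690.5 [[216, 128], [240, 190], [362, 168], [362, 131]] [[0.52, 0.246], [0.539, 0.18], [0.672, 0.205], [0.67, 0.243]]
330.0 [[374, 6], [364, 108]] [[0.676, 0.353], [0.671, 0.265]]
side (0, 0, 0)
2133.5 [[263, 312], [258, 356], [309, 355], [310, 312]] [[0.417, -0.287], [0.409, -0.4], [0.522, -0.409], [0.531, -0.299]]
px bottom [[-0.116, -0.441, 0.006], [0.467, -0.498, 0.006], [1.166, -0.566, 0.006]]
[[23, 49, 42], [20, 50, 46], [17, 40, 45]]
```

View pics/b_wrist.png

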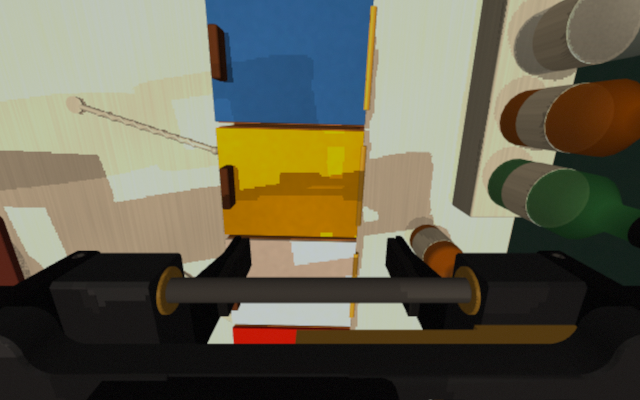

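The wrist view now shows the blue lid with edges at (206–372, 0–124) and its pull at (217,52). Yellow lies below it. I'll measure the pull and the lid yaw.

Run:
```python
import pickle,numpy as np,cv2
from h import *
f=pickle.load(open("f1.pkl","rb"))["wrist"]
m=cv2.inRange(f["pixels"],(0,0,0),(60,60,110)); m2=np.zeros_like(m); m2[10:100,200:240]=m[10:100,200:240]
c=blobs(m2,100)
for k in c:
    q=cv2.boxPoints(cv2.minAreaRect(k)); print(q.round(1).tolist(), ray(f,q,.157)[:,:2].round(3).tolist(), ray(f,q,.135)[:,:2].round(3).tolist())
print(proj(f,[[.5275,.29,.157],[.5275,.334,.157],[.5365,.334,.157],[.5365,.29,.157],[.5275,.29,.135]]).round(1).tolist())
# lid edges fit
b=hsv(f,(100,120,40),(125,255,255))
for lo,hi in [(5,20),(85,118)]:
  for v in range(lo,hi,8):
    xs=np.where(b[v])[0]; print(v, ray(f,[[xs.min(),v],[xs.max()+1,v]],.135)[:,:2].round(4).tolist())
cols=[(u,np.where(b[:,u])[0].max()+1) for u in range(225,360,20)]
print(ray(f,cols,.135)[:,:2].round(4).tolist())
```

```text
[[207.60000610351562, 24.100000381469727], [222.89999389648438, 22.899999618530273], [227.60000610351562, 80.80000305175781], [212.3000030517578, 82.0]] [[0.53, 0.333], [0.543, 0.334], [0.543, 0.288], [0.529, 0.287]] [[0.522, 0.339], [0.536, 0.34], [0.536, 0.291], [0.521, 0.289]]
[[210.7, 78.5], [204.8, 22.7], [215.3, 22.7], [220.6, 78.5], [218.9, 81.4]]
5 [[0.5224, 0.3542], [0.6719, 0.3542]]
13 [[0.5226, 0.3479], [0.6713, 0.348]]
85 [[0.5213, 0.2868], [0.6708, 0.2869]]
93 [[0.5215, 0.2794], [0.6702, 0.2795]]
101 [[0.5207, 0.272], [0.6695, 0.2721]]
109 [[0.5209, 0.2644], [0.6699, 0.2645]]
117 [[0.521, 0.2567], [0.6723, 0.2568]]
[[0.5298, 0.2528], [0.5501, 0.2519], [0.5705, 0.2519], [0.5909, 0.2509], [0.6113, 0.2509], [0.6318, 0.25], [0.6522, 0.25]]
```

Request:
{"method": "jog_arm", "body": {"rows": [{"dp":[2.71,-1.83,1.8],"turn":0,"grip":1},{"dp":[2.71,-1.83,1.8],"turn":0,"grip":1},{"dp":[2.71,-1.83,1.8],"turn":0,"grip":1},{"dp":[2.71,-1.83,1.8],"turn":0,"grip":1},{"dp":[2.71,-1.83,1.8],"turn":0,"grip":1},{"dp":[0,0,0],"turn":-7,"grip":1},{"dp":[0,0,0],"turn":-7,"grip":1},{"dp":[0,0,0],"turn":-7,"grip":1},{"dp":[0,0,0],"turn":-7,"grip":1},{"dp":[0,0,0],"turn":-7,"grip":1}]}}

```text
time: 1.72
tool_pos: [0.5337, 0.3088, 0.1987]
ee_rot: [0.46, 0.888, -0.001, -0.0]
ft_force: [0.4, -0.3, 0.1]
gripper_width: 0.0868
gripper_force: 0.0
```

Request:
{"method": "jog_arm", "body": {"rows": [{"dp":[0,0,0],"turn":-7,"grip":1},{"dp":[0,0,0],"turn":-7,"grip":1},{"dp":[0,0,0],"turn":-7,"grip":1},{"dp":[0,0,0],"turn":-7,"grip":1},{"dp":[0,0,0],"turn":-7,"grip":1},{"dp":[0,0,0],"turn":-7,"grip":1},{"dp":[0,0,0],"turn":-7,"grip":1},{"dp":[0,0,0],"turn":-4.8,"grip":1},{"dp":[0,0,0],"turn":0,"grip":1},{"dp":[0,0,0],"turn":0,"grip":1}]}}

```text
time: 2.55
tool_pos: [0.5337, 0.3091, 0.199]
ee_rot: [0.013, 1.0, -0.0, -0.0]
ft_force: [0.4, -0.1, 0.0]
gripper_width: 0.0875
gripper_force: 0.0
```

```bash
cat > st.py <<'E'
from cell import arm
from h import *
s=arm.sense(); print(round(s["time"],2),s["tool_pos"].round(4),R.from_quat(s["ee_rot"]).as_matrix().round(3).tolist(),s["joint_positions"].round(2),s["ft_force"].round(1),s["gripper_width"],s["gripper_force"])
E
python3 st.py
python3 - <<'E'
from cell import arm
import cv2,pickle
from h import *
f=arm.grab_frame("wrist");pickle.dump(f,open("f2.pkl","wb")); cv2.imwrite("pics/c_wrist.png",f["pixels"])
E
```

```text
2.55 [0.5337 0.3091 0.199 ] [[-1.0, 0.026, -0.001], [0.026, 1.0, -0.001], [0.001, -0.001, -1.0]] [ 0.4   0.23  1.59 -0.    1.32 -1.15] [ 0.4 -0.1  0. ] 0.08753453281062779 0.0
```

View pics/c_wrist.png

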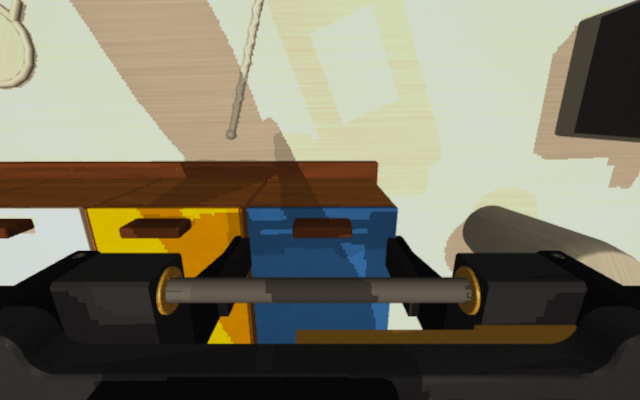

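The pull is at (322,228), centred between the fingers with its long side across the closing direction. I'll go down so the pads take the top of the fin, then pinch it.

Request:
{"method": "jog_arm", "body": {"rows": [{"dp":[0,0.1,2],"turn":0,"grip":1},{"dp":[0,0,1.9],"turn":0,"grip":0.8},{"dp":[0,0,0],"turn":0,"grip":0.4},{"dp":[0,0,0],"turn":0,"grip":0.4},{"dp":[0,0,0],"turn":0,"grip":0.4},{"dp":[0,0,0],"turn":0,"grip":0.4},{"dp":[0,0,0],"turn":0,"grip":0.4},{"dp":[0,0,0],"turn":0,"grip":0.4},{"dp":[0,0,0],"turn":0,"grip":0.4},{"dp":[0,0,0],"turn":0,"grip":0.4}]}}

```text
time: 3.43
tool_pos: [0.5339, 0.312, 0.1614]
ee_rot: [0.011, 1.0, 0.001, 0.001]
ft_force: [-0.2, 1.4, 2.9]
gripper_width: 0.0436
gripper_force: 30.0
```

```bash
python3 st.py
python3 - <<'E'
import numpy as np
# pivot on fin: 142 back, 20mm above hinge line; increments in cm (tool -x = fwd, -z = up), 7deg steps
r=np.array([-14.2,2.0]); a=np.radians(np.r_[0:100:7,100]); 
P=np.array([[r[0]*np.cos(t)+r[1]*np.sin(t), -r[0]*np.sin(t)+r[1]*np.cos(t)] for t in a])
d=np.diff(P,axis=0); print([[round(-x,2),round(-z,2)] for x,z in d], -d.sum(0))
E
```

```text
3.43 [0.5339 0.312  0.1614] [[-1.0, 0.021, 0.001], [0.021, 1.0, 0.001], [-0.001, 0.001, -1.0]] [ 0.4   0.27  1.62  0.    1.25 -1.15] [-0.2  1.4  2.9] 0.04363680001907626 30.000782310962677
[[np.float64(-0.35), np.float64(-1.72)], [np.float64(-0.56), np.float64(-1.66)], [np.float64(-0.75), np.float64(-1.58)], [np.float64(-0.94), np.float64(-1.48)], [np.float64(-1.11), np.float64(-1.35)], [np.float64(-1.27), np.float64(-1.2)], [np.float64(-1.41), np.float64(-1.04)], [np.float64(-1.52), np.float64(-0.86)], [np.float64(-1.62), np.float64(-0.67)], [np.float64(-1.69), np.float64(-0.47)], [np.float64(-1.73), np.float64(-0.26)], [np.float64(-1.75), np.float64(-0.05)], [np.float64(-1.74), np.float64(0.17)], [np.float64(-1.71), np.float64(0.38)], [np.float64(-0.48), np.float64(0.15)]] [-18.63541963 -11.63697374]
```

Request:
{"method": "jog_arm", "body": {"rows": [{"dp":[-0.2,0,-0.9],"turn":0,"grip":0.4},{"dp":[-0.2,0,-0.85],"turn":0,"grip":0.4},{"dp":[-0.3,0,-0.85],"turn":0,"grip":0.4},{"dp":[-0.3,0,-0.8],"turn":0,"grip":0.4},{"dp":[-0.4,0,-0.8],"turn":0,"grip":0.4},{"dp":[-0.4,0,-0.8],"turn":0,"grip":0.4},{"dp":[-0.45,0,-0.75],"turn":0,"grip":0.4},{"dp":[-0.5,0,-0.7],"turn":0,"grip":0.4},{"dp":[0,0,0],"turn":0,"grip":0.4}]}}

```text
time: 4.18
tool_pos: [0.5617, 0.3113, 0.2272]
ee_rot: [0.01, 1.0, 0.0, 0.0]
ft_force: [-3.4, 3.1, 1.8]
gripper_width: 0.0435
gripper_force: 30.0
```

Request:
{"method": "jog_arm", "body": {"rows": [{"dp":[-1.1,0,-1.35],"turn":0,"grip":0.4},{"dp":[-1.27,0,-1.2],"turn":0,"grip":0.4},{"dp":[-1.41,0,-1.04],"turn":0,"grip":0.4},{"dp":[-1.52,0,-0.86],"turn":0,"grip":0.4},{"dp":[-1.62,0,-0.67],"turn":0,"grip":0.4},{"dp":[-1.69,0,-0.47],"turn":0,"grip":0.4},{"dp":[0,0,0],"turn":0,"grip":0.4}]}}

```text
time: 4.77
tool_pos: [0.6496, 0.3092, 0.2822]
ee_rot: [0.011, 1.0, 0.001, 0.001]
ft_force: [0.6, 4.3, 2.5]
gripper_width: 0.0436
gripper_force: 30.0
```

Request:
{"method": "jog_arm", "body": {"rows": [{"dp":[-1.73,0,-0.26],"turn":0,"grip":0.4},{"dp":[-1.75,0,-0.05],"turn":0,"grip":0.4},{"dp":[-1.74,0,0.17],"turn":0,"grip":0.4},{"dp":[-1.71,0,0.38],"turn":0,"grip":0.4},{"dp":[-0.5,0,0.15],"turn":0,"grip":0.4},{"dp":[0,0,0],"turn":0,"grip":0.4},{"dp":[0,0,0],"turn":0,"grip":0.4}]}}

```text
time: 5.35
tool_pos: [0.7222, 0.3075, 0.2782]
ee_rot: [0.011, 1.0, 0.0, 0.001]
ft_force: [2.0, 3.1, 2.9]
gripper_width: 0.0433
gripper_force: 30.0
```

```bash
python3 st.py
python3 - <<'E'
from cell import arm
import cv2,numpy as np
a=arm.grab_frame("scene")["pixels"][150:400,200:520]; b=arm.grab_frame("side")["pixels"][60:310,200:520]
cv2.imwrite("pics/d.png",cv2.resize(np.hstack([a,b]),(800,312)))
E
```

```text
5.35 [0.7222 0.3075 0.2782] [[-1.0, 0.021, 0.003], [0.021, 1.0, 0.0], [-0.003, 0.0, -1.0]] [ 0.3   0.6   0.96 -0.    1.58 -1.25] [2.  3.1 2.9] 0.04330953787923579 30.00231832265854
```

View pics/d.png

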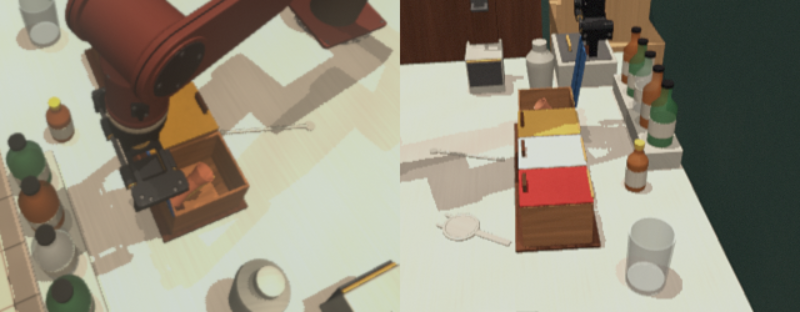

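The lid is open past upright and the copper jigger is visible in the bin, with the crop centred near (195,185). I'll release the pull, rise clear and look with the wrist camera.

Request:
{"method": "jog_arm", "body": {"rows": [{"dp":[0,0,0],"turn":0,"grip":1},{"dp":[0,0,0],"turn":0,"grip":1},{"dp":[0,0,0],"turn":0,"grip":1},{"dp":[0,0,0],"turn":0,"grip":1},{"dp":[0,0,-2],"turn":0,"grip":1},{"dp":[0,0,-3],"turn":0,"grip":1},{"dp":[0,0,-3],"turn":0,"grip":1},{"dp":[0,0,0],"turn":0,"grip":1},{"dp":[0,0,0],"turn":0,"grip":1}]}}

```text
time: 6.2
tool_pos: [0.7221, 0.3076, 0.3606]
ee_rot: [0.011, 1.0, 0.001, 0.003]
ft_force: [-0.1, 0.4, 0.0]
gripper_width: 0.0859
gripper_force: 0.0
```

```bash
python3 st.py
python3 - <<'E'
from cell import arm
import cv2,pickle
d={n:arm.grab_frame(n) for n in ["scene","side","wrist"]};pickle.dump(d,open("f3.pkl","wb")); f=d["wrist"]
for n in d: cv2.imwrite(f"pics/e_{n}.png",d[n]["pixels"])
print(f["xyz"],f["rotation"])
E
```

```text
6.2 [0.7221 0.3076 0.3606] [[-1.0, 0.021, 0.005], [0.021, 1.0, 0.001], [-0.005, 0.001, -1.0]] [ 0.3   0.59  0.82 -0.    1.72 -1.25] [-0.1  0.4  0. ] 0.08588173555043548 0.0
[0.63873233 0.30909493 0.49972329] [-0.10730165 -0.10584637  0.69180939  0.70617468]
```

View pics/e_wrist.png

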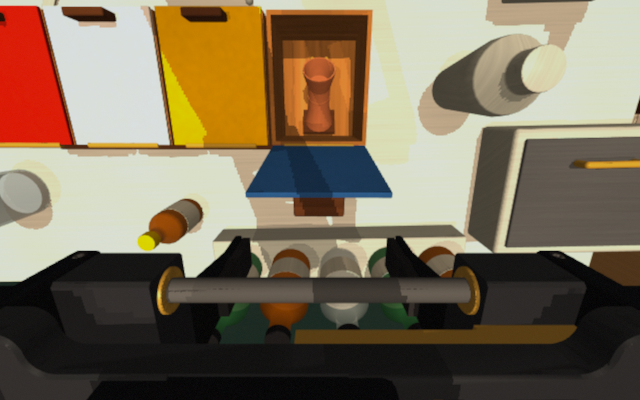

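The wrist view shows the blue lid leaning back, with its hinge at v≈145 and its free edge at v≈195. The jigger is in the bin with its rim at (319,70) and foot at (318,128). I'll triangulate it with the scene camera.

Run:
```python
import pickle,numpy as np,cv2
from h import *
d=pickle.load(open("f3.pkl","rb")); f=d["wrist"]
for z in (.02,.04,.06,.08,.1,.12): print(z, ray(f,[[319,70],[319,58],[318,98],[318,127],[318,134]],z)[:,:2].round(4).tolist())
P=ray(f,[[319,196]],.28)[0]; print("lid edge at .28",P, "hinge",ray(f,[[319,146]],.13))
hx,hz=.6755,.13
for a in (1.6,1.7,1.75,1.8,1.85): print(a, proj(f,[[hx-.154*np.cos(a),.307,hz+.154*np.sin(a)]]).round(1))
# geometric model: both lean hypotheses, axis points projected
for lean in (40,50):
  t=np.radians(lean); u=np.array([-np.sin(t),.021*np.sin(t),np.cos(t)])
  for x0 in (.63,.64,.65):
    for z0 in (.03,.04):
      o=np.array([x0,.309,z0]); print(lean,x0,z0,proj(f,[o,o+.054*u,o+.1*u]).round(0).tolist(), proj(d["scene"],[o,o+.1*u]).round(0).tolist())
crop=d["scene"]["pixels"][240:350,290:420]; w=f["pixels"][0:160,255:385]
cv2.imwrite("pics/f.png",np.hstack([cv2.resize(crop,None,fx=3.5,fy=3.5,interpolation=2)[:385],cv2.resize(w,(313,385),interpolation=2)]))
```

```text
0.02 [[0.5691, 0.3126], [0.5523, 0.3129], [0.6101, 0.3102], [0.655, 0.3092], [0.6662, 0.309]]
0.04 [[0.572, 0.3124], [0.5559, 0.3127], [0.6113, 0.3101], [0.6543, 0.3092], [0.6651, 0.309]]
0.06 [[0.5749, 0.3123], [0.5595, 0.3126], [0.6125, 0.3101], [0.6536, 0.3092], [0.664, 0.309]]
0.08 [[0.5778, 0.3121], [0.5631, 0.3124], [0.6137, 0.31], [0.653, 0.3092], [0.6628, 0.309]]
0.1 [[0.5807, 0.312], [0.5667, 0.3123], [0.6149, 0.31], [0.6523, 0.3092], [0.6617, 0.309]]
0.12 [[0.5836, 0.3118], [0.5703, 0.3121], [0.6161, 0.3099], [0.6516, 0.3092], [0.6605, 0.309]]
lid edge at .28 [0.70045624 0.30887207 0.28      ] hinge [[0.67511842 0.31002477 0.13      ]]
1.6 [[316.1 172.2]]
1.7 [[316.6 190.8]]
1.75 [[316.8 199.5]]
1.8 [[317.  207.7]]
1.85 [[317.2 215.4]]
40 0.63 0.03 [[318.0, 111.0], [318.0, 85.0], [318.0, 56.0]] [[343.0, 306.0], [369.0, 285.0]]
40 0.63 0.04 [[318.0, 111.0], [318.0, 84.0], [317.0, 54.0]] [[343.0, 304.0], [370.0, 284.0]]
40 0.64 0.03 [[318.0, 118.0], [318.0, 92.0], [318.0, 65.0]] [[339.0, 307.0], [365.0, 287.0]]
40 0.64 0.04 [[318.0, 118.0], [318.0, 92.0], [318.0, 63.0]] [[340.0, 306.0], [366.0, 285.0]]
40 0.65 0.03 [[318.0, 124.0], [318.0, 100.0], [318.0, 73.0]] [[336.0, 309.0], [362.0, 288.0]]
40 0.65 0.04 [[318.0, 124.0], [318.0, 99.0], [318.0, 72.0]] [[336.0, 307.0], [362.0, 287.0]]
50 0.63 0.03 [[318.0, 111.0], [318.0, 80.0], [318.0, 48.0]] [[343.0, 306.0], [373.0, 285.0]]
50 0.63 0.04 [[318.0, 111.0], [318.0, 79.0], [318.0, 46.0]] [[343.0, 304.0], [373.0, 284.0]]
50 0.64 0.03 [[318.0, 118.0], [318.0, 88.0], [318.0, 56.0]] [[339.0, 307.0], [369.0, 287.0]]
50 0.64 0.04 [[318.0, 118.0], [318.0, 87.0], [318.0, 54.0]] [[340.0, 306.0], [370.0, 285.0]]
50 0.65 0.03 [[318.0, 124.0], [318.0, 95.0], [318.0, 65.0]] [[336.0, 309.0], [366.0, 288.0]]
50 0.65 0.04 [[318.0, 124.0], [318.0, 94.0], [318.0, 63.0]] [[336.0, 307.0], [366.0, 287.0]]
```

View pics/f.png

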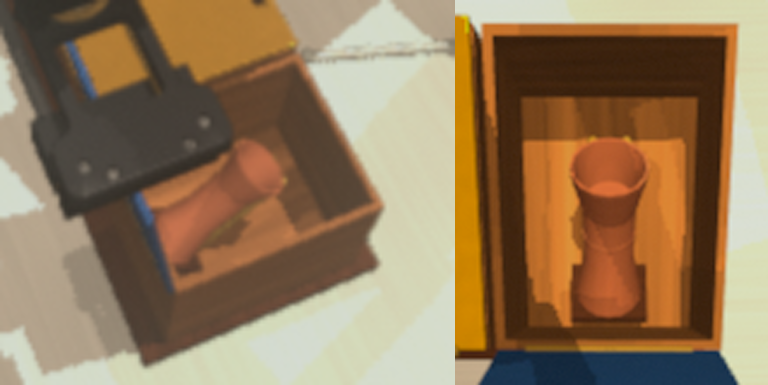

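The rim centre is at wrist (319.4,69.4) and scene (365,288). I'll triangulate that point.

Run:
```python
import pickle,numpy as np
from h import *
d=pickle.load(open("f3.pkl","rb"))
def tri(a,b):
    A=[];y=[]
    for n,uv in (("wrist",a),("scene",b)):
        f=d[n];p=np.array(f["xyz"]);v=ray(f,uv,0)[0]-p;v/=np.linalg.norm(v);M=np.eye(3)-np.outer(v,v);A.append(M);y.append(M@p)
    return np.linalg.lstsq(np.vstack(A),np.hstack(y),rcond=None)[0]
rim=tri([319.4,69.4],[365,288]); print(rim)
for lean in (40,50):
    t=np.radians(lean);u=np.array([-np.sin(t),.021*np.sin(t),np.cos(t)])
    foot=rim-.1*u; print(lean,foot,"low edge",foot[2]-.021*np.sin(t),"foot px",proj(d["wrist"],foot),"band top/mid",rim-.028*u,rim-.046*u)
```

```text
[0.58015235 0.31299485 0.1086109 ]
40 [0.64443111 0.311645   0.03200646] low edge 0.018507918890455013 foot px [[319.37070938 120.39285272]] band top/mid [0.5981504  0.31261689 0.08716166] [0.60972058 0.31237392 0.07337286]
50 [0.6567568  0.31138616 0.04433214] low edge 0.028245208731617663 foot px [[319.39912444 128.672961  ]] band top/mid [0.6016016  0.31254442 0.09061285] [0.6153904  0.31225485 0.07904267]
```

The lean is 40° from vertical, with the grip band centre near (0.610, 0.311, 0.073). I'll grasp at x≈0.612 with the gripper body just above the lids.

Request:
{"method": "jog_arm", "body": {"rows": [{"dp":[3.6,0.1,0],"turn":0,"grip":0.69},{"dp":[3.7,0,0],"turn":0,"grip":0.69},{"dp":[3.7,0,0],"turn":0,"grip":0.69},{"dp":[0,0,4],"turn":0,"grip":0.69},{"dp":[0,0,4],"turn":0,"grip":0.69},{"dp":[0,0,4],"turn":0,"grip":0.69},{"dp":[0,0,4],"turn":0,"grip":0.69},{"dp":[0,0,4],"turn":0,"grip":0.69},{"dp":[0,0,0],"turn":0,"grip":0.69},{"dp":[0,0,0],"turn":0,"grip":0.69}]}}

```text
time: 7.18
tool_pos: [0.6084, 0.3097, 0.1526]
ee_rot: [0.01, 1.0, -0.002, -0.004]
ft_force: [-0.1, 0.3, 0.7]
gripper_width: 0.06
gripper_force: 0.0
```

```bash
python3 st.py
```

```text
7.18 [0.6084 0.3097 0.1526] [[-1.0, 0.021, -0.009], [0.021, 1.0, -0.003], [0.009, -0.003, -1.0]] [ 0.36  0.43  1.43 -0.    1.29 -1.19] [-0.1  0.3  0.7] 0.05997555578862699 0.0
```

Request:
{"method": "jog_arm", "body": {"rows": [{"dp":[-0.35,0.1,2.5],"turn":0,"grip":0.69},{"dp":[0,0,2.0],"turn":0,"grip":0.69},{"dp":[0,0,0],"turn":0,"grip":0.69},{"dp":[0,0,0],"turn":0,"grip":0.69}]}}

```text
time: 7.52
tool_pos: [0.6155, 0.312, 0.1138]
ee_rot: [0.01, 1.0, 0.0, 0.0]
ft_force: [0.2, 0.6, 0.4]
gripper_width: 0.0603
gripper_force: 0.0
```

```bash
python3 st.py
```

```text
7.52 [0.6155 0.312  0.1138] [[-1.0, 0.021, 0.001], [0.021, 1.0, 0.0], [-0.001, 0.0, -1.0]] [ 0.36  0.48  1.44 -0.    1.22 -1.19] [0.2 0.6 0.4] 0.06025370715670389 0.0
```

Request:
{"method": "jog_arm", "body": {"rows": [{"dp":[0.3,-0.1,1.5],"turn":0,"grip":0.69},{"dp":[0,0,1.35],"turn":0,"grip":0.69},{"dp":[0,0,0],"turn":0,"grip":0.69},{"dp":[0,0,0],"turn":0,"grip":0.1},{"dp":[0,0,0],"turn":0,"grip":0.1},{"dp":[0,0,0],"turn":0,"grip":0.1},{"dp":[0,0,0],"turn":0,"grip":0.1},{"dp":[0,0,0],"turn":0,"grip":0.1},{"dp":[0,0,0],"turn":0,"grip":0.1}]}}

```text
time: 8.27
tool_pos: [0.6123, 0.3107, 0.0841]
ee_rot: [0.01, 1.0, -0.0, 0.0]
ft_force: [-0.2, -1.8, 2.0]
gripper_width: 0.0289
gripper_force: 30.0
```

```bash
python3 st.py
```

```text
8.27 [0.6123 0.3107 0.0841] [[-1.0, 0.021, 0.001], [0.021, 1.0, -0.0], [-0.001, -0.0, -1.0]] [ 0.36  0.5   1.47 -0.    1.17 -1.19] [-0.2 -1.8  2. ] 0.028862506590478062 30.026090377941728
```

Request:
{"method": "jog_arm", "body": {"rows": [{"dp":[0,0,-1],"turn":0,"grip":0.1},{"dp":[0,0,-2],"turn":0,"grip":0.1},{"dp":[0,0,-3],"turn":0,"grip":0.1},{"dp":[0,0,-3],"turn":0,"grip":0.1},{"dp":[0,0,-3],"turn":0,"grip":0.1},{"dp":[0,0,-3],"turn":0,"grip":0.1},{"dp":[0,0,-2],"turn":0,"grip":0.1},{"dp":[0,0,-1],"turn":0,"grip":0.1},{"dp":[0,0,0],"turn":0,"grip":0.1}]}}

```text
time: 9.02
tool_pos: [0.6131, 0.3114, 0.2673]
ee_rot: [0.01, 1.0, 0.001, 0.003]
ft_force: [-0.6, 0.2, -2.4]
gripper_width: 0.0293
gripper_force: 30.0
```

Request:
{"method": "jog_arm", "body": {"rows": [{"dp":[0,-2,0],"turn":0,"grip":0.1},{"dp":[0,-3,0],"turn":0,"grip":0.1},{"dp":[0.4,-3.5,0],"turn":0,"grip":0.1},{"dp":[0.5,-3.5,0],"turn":0,"grip":0.1},{"dp":[0.5,-3.5,0],"turn":0,"grip":0.1},{"dp":[0.5,-3.5,0],"turn":0,"grip":0.1},{"dp":[0.5,-3.5,0],"turn":0,"grip":0.1},{"dp":[0.5,-3.5,0],"turn":0,"grip":0.1},{"dp":[0.5,-3.5,0],"turn":0,"grip":0.1},{"dp":[0.5,-3.5,0],"turn":0,"grip":0.1}]}}

```text
time: 9.85
tool_pos: [0.5642, -0.0196, 0.261]
ee_rot: [0.01, 1.0, 0.0, -0.002]
ft_force: [0.8, -0.1, -2.1]
gripper_width: 0.029
gripper_force: 30.0
```

Request:
{"method": "jog_arm", "body": {"rows": [{"dp":[0.5,-3.5,0],"turn":0,"grip":0.1},{"dp":[0.5,-3.5,0],"turn":0,"grip":0.1},{"dp":[0.5,-3.5,0],"turn":0,"grip":0.1},{"dp":[0.5,-3.5,0],"turn":0,"grip":0.1},{"dp":[0.5,-3.5,0],"turn":0,"grip":0.1},{"dp":[0.5,-3.5,0],"turn":0,"grip":0.1},{"dp":[0.5,-3.5,0],"turn":0,"grip":0.1},{"dp":[0.5,-3,0],"turn":0,"grip":0.1},{"dp":[0,-2,0],"turn":0,"grip":0.1},{"dp":[0,0,0],"turn":0,"grip":0.1}]}}

```text
time: 10.68
tool_pos: [0.5179, -0.3159, 0.2606]
ee_rot: [0.013, 1.0, 0.0, -0.002]
ft_force: [-0.6, 0.9, -1.8]
gripper_width: 0.0285
gripper_force: 30.0
```

```bash
python3 st.py;  python3 - <<'E'
from cell import arm
import cv2,pickle
from h import *
d={n:arm.grab_frame(n) for n in ["scene","side","wrist"]};pickle.dump(d,open("f4.pkl","wb"))
a=d["side"]["pixels"][150:400,200:520]; b=d["scene"]["pixels"][0:250,200:520]
cv2.imwrite("pics/g.png",cv2.resize(np.hstack([a,b]),(800,312)))
for c in blobs(hsv(d["side"],(0,0,0),(179,255,60)),300):
    if c[:,0,1].mean()>280: q=cv2.approxPolyDP(c,0.03*cv2.arcLength(c,True),True)[:,0]; print(q.tolist(),ray(d["side"],q,.006)[:,:2].round(3).tolist())
E
```

```text
10.68 [ 0.5179 -0.3159  0.2606] [[-1.0, 0.025, -0.003], [0.025, 1.0, 0.001], [0.004, 0.001, -1.0]] [-0.68  0.17  1.55 -0.    1.43 -2.22] [-0.6  0.9 -1.8] 0.028511823454498434 29.99785248655826
[[310, 312], [263, 312], [258, 356], [309, 355]] [[0.531, -0.299], [0.417, -0.287], [0.409, -0.4], [0.522, -0.409]]
```

View pics/g.png

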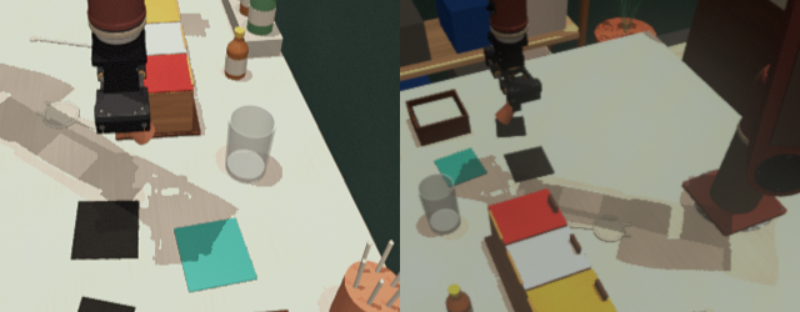

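The crops show the jigger held, foot tilted towards +x. The black mat is at crop (105,230) in the side view, and there are two black mats in the scene view at crop (527,163) and (510,125). I'll check the two sizes.

Run:
```python
import pickle,cv2
from h import *
d=pickle.load(open("f0.pkl","rb"));e=pickle.load(open("f4.pkl","rb"))
for nm,f in (("s0",d["scene"]),("s4",e["scene"]),("w4",e["wrist"]),("side",e["side"])):
  for c in blobs(hsv(f,(0,0,0),(179,120,75)),120):
    r=cv2.minAreaRect(c); P=ray(f,cv2.approxPolyDP(c,0.03*cv2.arcLength(c,True),True)[:,0],.006)
    m=P.mean(0)
    if .3<m[0]<.7 and -.7<m[1]<-.2 and len(P)<8: print(nm,cv2.contourArea(c),np.round(r[0]),P[:,:2].round(3).tolist())
g=d["scene"]["pixels"]; f=e["side"]
M=cv2.moments(blobs(hsv(f,(0,0,0),(179,255,60))[300:]*1,300)[0]);print(len(M),ray(f,[[M["m10"]/M["m00"],M["m01"]/M["m00"]+300]],.006))
for x0,y0,h in((.47,-.349,.06),):
  q=[[x0-h,y0-h,.006],[x0+h,y0-h,.006],[x0+h,y0+h,.006],[x0-h,y0+h,.006]];print(proj(e["scene"],q).round(0).tolist())
```

```text
s0 195.5 [237. 108.] [[0.575, -0.597], [0.663, -0.564], [0.716, -0.574], [0.73, -0.549], [0.592, -0.545]]
s4 660.0 [303. 131.] [[0.412, -0.394], [0.521, -0.405], [0.533, -0.293], [0.424, -0.284]]
s4 249.0 [288. 101.] [[0.411, -0.546], [0.441, -0.559], [0.468, -0.531], [0.491, -0.56], [0.512, -0.492], [0.433, -0.471]]
s4 183.0 [243. 103.] [[0.569, -0.614], [0.58, -0.619], [0.599, -0.587], [0.669, -0.585], [0.678, -0.551], [0.592, -0.545]]
w4 7057.0 [290. 140.] [[0.406, -0.4], [0.522, -0.41], [0.532, -0.295], [0.416, -0.286]]
w4 4110.0 [163. 135.] [[0.404, -0.553], [0.487, -0.577], [0.511, -0.492], [0.428, -0.469]]
side 2186.5 [284. 334.] [[0.532, -0.296], [0.417, -0.287], [0.409, -0.4], [0.522, -0.411]]
side 287.0 [284. 394.] [[0.423, -0.49], [0.51, -0.502], [0.429, -0.474]]
24 [[ 1.10291923 -0.4458849   0.006     ]]
[[311.0, 115.0], [281.0, 124.0], [293.0, 146.0], [324.0, 136.0]]
```

The mat centre is (0.470,-0.348) and it is 116 mm across; the other black mat is only 88 mm. I'll set down the low foot edge on the robot side, then roll the jigger upright towards +x.

Request:
{"method": "jog_arm", "body": {"rows": [{"dp":[2,-0.8,2.5],"turn":0,"grip":0.1},{"dp":[2.2,-0.9,2.5],"turn":0,"grip":0.1},{"dp":[2.2,-0.9,2.5],"turn":0,"grip":0.1},{"dp":[2.1,-0.8,2.5],"turn":0,"grip":0.1},{"dp":[0,0,2.5],"turn":0,"grip":0.1},{"dp":[0,0,2.0],"turn":0,"grip":0.1},{"dp":[0,0,1.0],"turn":0,"grip":0.1},{"dp":[0,0,0],"turn":0,"grip":0.1},{"dp":[0,0,0],"turn":0,"grip":0.1},{"dp":[0,0,0],"turn":0,"grip":0.1}]}}

```text
time: 11.67
tool_pos: [0.4354, -0.3448, 0.1101]
ee_rot: [0.01, 1.0, -0.001, 0.001]
ft_force: [0.3, -0.7, -1.4]
gripper_width: 0.0287
gripper_force: 30.0
```

```bash
python3 st.py;  python3 - <<'E'
from cell import arm
import cv2,pickle
from h import *
d={n:arm.grab_frame(n) for n in ["scene","side","wrist"]};pickle.dump(d,open("f5.pkl","wb"))
a=d["side"]["pixels"][270:390,210:370]; b=d["scene"]["pixels"][70:190,230:390]
cv2.imwrite("pics/i.png",cv2.resize(np.hstack([a,b]),(800,300)))
E
```

```text
11.67 [ 0.4354 -0.3448  0.1101] [[-1.0, 0.02, 0.002], [0.02, 1.0, -0.002], [-0.002, -0.002, -1.0]] [-0.81  0.18  1.83  0.    1.13 -2.36] [ 0.3 -0.7 -1.4] 0.028695854410932777 29.998370313551277
```

View pics/i.png

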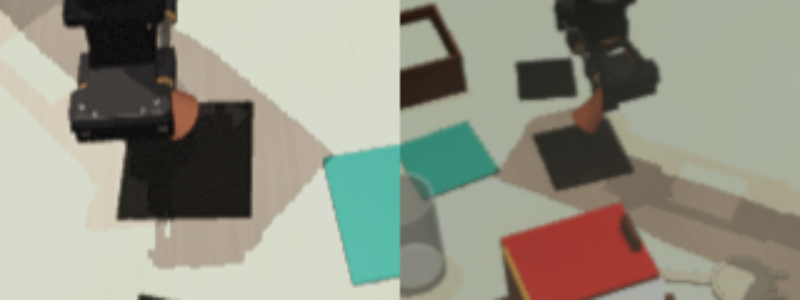

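The crops show the jigger still tilted, its foot towards +x, over the near side of the mat; in the side crop the foot is at (185,120). I'll lower it gently to contact.

Request:
{"method": "jog_arm", "body": {"rows": [{"dp":[0.2,-0.3,2],"turn":0,"grip":0.1},{"dp":[0,0,1],"turn":0,"grip":0.1},{"dp":[0,0,0.4],"turn":0,"grip":0.1},{"dp":[0,0,0],"turn":0,"grip":0.1},{"dp":[0,0,0],"turn":0,"grip":0.1}]}}

```text
time: 12.23
tool_pos: [0.4321, -0.3474, 0.0746]
ee_rot: [0.01, 1.0, 0.0, -0.0]
ft_force: [-0.9, -0.2, -1.5]
gripper_width: 0.0288
gripper_force: 30.0
```

Request:
{"method": "jog_arm", "body": {"rows": [{"dp":[0,0,0.2],"turn":0,"grip":0.1},{"dp":[0,0,0.0],"turn":0,"grip":0.1},{"dp":[0,0,0],"turn":0,"grip":0.1}]}}

```text
time: 12.48
tool_pos: [0.4323, -0.3477, 0.073]
ee_rot: [0.01, 1.0, -0.0, 0.0]
ft_force: [0.1, 0.1, -1.9]
gripper_width: 0.0289
gripper_force: 30.0
```

Request:
{"method": "jog_arm", "body": {"rows": [{"dp":[0,0,0.2],"turn":0,"grip":0.1},{"dp":[0,0,0.0],"turn":0,"grip":0.1},{"dp":[0,0,0],"turn":0,"grip":0.1}]}}

```text
time: 12.73
tool_pos: [0.4321, -0.3475, 0.0705]
ee_rot: [0.01, 1.0, 0.0, -0.0]
ft_force: [0.0, 0.0, -2.5]
gripper_width: 0.0288
gripper_force: 30.0
```

Request:
{"method": "jog_arm", "body": {"rows": [{"dp":[0,0,0.2],"turn":0,"grip":0.1},{"dp":[0,0,0.0],"turn":0,"grip":0.1},{"dp":[0,0,0],"turn":0,"grip":0.1}]}}

```text
time: 12.98
tool_pos: [0.432, -0.3474, 0.0683]
ee_rot: [0.01, 1.0, 0.0, -0.0]
ft_force: [0.5, -0.4, -1.8]
gripper_width: 0.0292
gripper_force: 30.0
```

Request:
{"method": "jog_arm", "body": {"rows": [{"dp":[0,0,0.2],"turn":0,"grip":0.1},{"dp":[0,0,0.0],"turn":0,"grip":0.1},{"dp":[0,0,0],"turn":0,"grip":0.1}]}}

```text
time: 13.23
tool_pos: [0.432, -0.3474, 0.0663]
ee_rot: [0.01, 1.0, 0.0, -0.0]
ft_force: [-0.5, 0.3, -1.6]
gripper_width: 0.0289
gripper_force: 30.0
```

Request:
{"method": "jog_arm", "body": {"rows": [{"dp":[0,0,0.2],"turn":0,"grip":0.1},{"dp":[0,0,0.0],"turn":0,"grip":0.1},{"dp":[0,0,0],"turn":0,"grip":0.1}]}}

```text
time: 13.48
tool_pos: [0.4322, -0.3478, 0.0653]
ee_rot: [0.01, 1.0, -0.0, 0.0]
ft_force: [-3.1, 1.8, 4.6]
gripper_width: 0.0291
gripper_force: 30.0
```

Request:
{"method": "jog_arm", "body": {"rows": [{"dp":[0,0,0.2],"turn":0,"grip":0.1},{"dp":[0,0,0.0],"turn":0,"grip":0.1},{"dp":[0,0,0],"turn":0,"grip":0.1}]}}

```text
time: 13.73
tool_pos: [0.4323, -0.3479, 0.0649]
ee_rot: [0.01, 1.0, -0.0, -0.0]
ft_force: [-6.8, 4.4, 16.9]
gripper_width: 0.0286
gripper_force: 30.0
```

Request:
{"method": "jog_arm", "body": {"rows": [{"dp":[0,0,0.2],"turn":0,"grip":0.1},{"dp":[0,0,0.0],"turn":0,"grip":0.1},{"dp":[0,0,0],"turn":0,"grip":0.1}]}}

```text
time: 13.98
tool_pos: [0.4325, -0.3485, 0.0645]
ee_rot: [0.01, 1.0, -0.001, 0.0]
ft_force: [-9.8, 7.5, 27.6]
gripper_width: 0.0289
gripper_force: 30.1
```

```bash
python3 st.py;  python3 - <<'E'
from cell import arm
import cv2,pickle
from h import *
d={n:arm.grab_frame(n) for n in ["scene","side"]};pickle.dump(d,open("f6.pkl","wb"))
for n in d:
  f=d[n]; m=hsv(f,(3,90,50),(14,255,255)); 
  for c in blobs(m,30):
    x=c[:,0]; p=ray(f,[x.mean(0)],.03)[0]
    if abs(p[0]-.47)<.1 and abs(p[1]+.35)<.1: h=cv2.convexHull(c)[:,0]; print(n,cv2.contourArea(c),x.min(0),x.max(0),cv2.approxPolyDP(c,2,True)[:,0].tolist())
  # model predictions lean 40/45/50/30, pivot
  for lean in (20,30,40,50):
    t=np.radians(lean); ts=arm.sense()["tool_pos"]; pv=ts+[-.0045,0,-.0075]; ft=pv+.057*np.array([np.sin(t),0,-np.cos(t)]); lo=ft-.021*np.array([np.cos(t),0,np.sin(t)]); hi=2*ft-lo
    print(lean, "low z",lo[2].round(4),proj(f,[ft,lo,hi]).round(1).tolist())
E
```

```text
13.98 [ 0.4325 -0.3485  0.0645] [[-1.0, 0.02, 0.0], [0.02, 1.0, -0.001], [-0.0, -0.001, -1.0]] [-0.82  0.25  1.85 -0.    1.04 -2.37] [-9.8  7.5 27.6] 0.028940673487811673 30.12134788383264
scene 120.0 [299 115] [311 131] [[310, 115], [299, 124], [305, 131], [311, 126]]
20 low z -0.0037 [[308.0, 128.8], [312.9, 128.8], [303.1, 128.9]]
30 low z -0.0029 [[305.8, 128.7], [310.3, 129.4], [301.1, 127.9]]
40 low z -0.0002 [[303.7, 128.1], [307.8, 129.6], [299.5, 126.6]]
50 low z 0.0043 [[301.9, 127.2], [305.4, 129.5], [298.3, 125.0]]
side 146.0 [279 319] [289 337] [[280, 319], [279, 332], [280, 337], [283, 337], [289, 329], [289, 323]]
20 low z -0.0037 [[275.5, 334.0], [267.3, 336.5], [283.7, 331.5]]
30 low z -0.0029 [[279.2, 332.6], [271.8, 335.9], [286.7, 329.3]]
40 low z -0.0002 [[282.5, 330.9], [276.1, 334.8], [289.1, 326.9]]
50 low z 0.0043 [[285.3, 328.9], [280.0, 333.4], [290.7, 324.4]]
```

Contact came at TCP z≈0.0655, so the lean in hand is now about 50°. I'll back off, shift 8 mm towards the robot, and probe how the grip force drops with a width command near the band size.

Request:
{"method": "jog_arm", "body": {"rows": [{"dp":[0,0,-0.7],"turn":0,"grip":0.1},{"dp":[0.8,0.0,0],"turn":0,"grip":0.1},{"dp":[0,0,0],"turn":0,"grip":0.1},{"dp":[0,0,0.2],"turn":0,"grip":0.1},{"dp":[0,0,0],"turn":0,"grip":0.1}]}}

```text
time: 14.5
tool_pos: [0.4236, -0.3473, 0.0652]
ee_rot: [0.011, 1.0, 0.0, -0.0]
ft_force: [-1.4, 0.9, 3.6]
gripper_width: 0.0287
gripper_force: 30.0
```

Request:
{"method": "jog_arm", "body": {"rows": [{"dp":[0,0,0],"turn":0,"grip":0.325},{"dp":[0,0,0],"turn":0,"grip":0.325}]}}

```text
time: 14.67
tool_pos: [0.4238, -0.3473, 0.0653]
ee_rot: [0.01, 1.0, 0.0, -0.0]
ft_force: [-2.8, 0.8, 2.7]
gripper_width: 0.029
gripper_force: 30.0
```

Request:
{"method": "jog_arm", "body": {"rows": [{"dp":[-0.25,0,0],"turn":0,"grip":0.1},{"dp":[-0.25,0,0],"turn":0,"grip":0.1},{"dp":[-0.25,0,-0.1],"turn":0,"grip":0.1},{"dp":[-0.25,0,-0.1],"turn":0,"grip":0.1},{"dp":[0,0,0],"turn":0,"grip":0.1}]}}

```text
time: 15.08
tool_pos: [0.4348, -0.3474, 0.0673]
ee_rot: [0.01, 1.0, 0.0, 0.0]
ft_force: [-0.3, -0.1, -2.3]
gripper_width: 0.0292
gripper_force: 30.0
```

```bash
cat > lk.py <<'E'
from cell import arm
from h import *
for n in ["scene","side"]:
  f=arm.grab_frame(n); m=hsv(f,(3,90,50),(14,255,255))
  for c in blobs(m,30):
    x=c[:,0]; p=ray(f,[x.mean(0)],.03)[0]
    if abs(p[0]-.47)<.1 and abs(p[1]+.35)<.1: print(n,cv2.contourArea(c),cv2.approxPolyDP(c,1.5,True)[:,0].tolist())
E
python3 st.py; python3 lk.py
```

```text
15.08 [ 0.4348 -0.3474  0.0673] [[-1.0, 0.021, 0.001], [0.021, 1.0, 0.0], [-0.001, 0.0, -1.0]] [-0.82  0.25  1.84  0.    1.05 -2.37] [-0.3 -0.1 -2.3] 0.029191519625602177 29.962672772817314
scene 120.0 [[310, 115], [299, 123], [299, 127], [304, 131], [307, 131], [310, 126]]
side 149.0 [[286, 318], [280, 319], [281, 337], [288, 332], [290, 322]]
```

The foot slides instead of rotating under the full grip. I'll raise it just off the mat at the centre and relax the fingers slightly so it can swing upright under its own weight.

Request:
{"method": "jog_arm", "body": {"rows": [{"dp":[-1,0,-0.8],"turn":0,"grip":0.1},{"dp":[-1.5,0,0],"turn":0,"grip":0.1},{"dp":[-1.5,0,0],"turn":0,"grip":0.1},{"dp":[0,0,0],"turn":0,"grip":0.1},{"dp":[0,0,0],"turn":0,"grip":0.33},{"dp":[0,0,0],"turn":0,"grip":0.33}]}}

```text
time: 15.68
tool_pos: [0.4738, -0.3481, 0.0754]
ee_rot: [0.01, 1.0, 0.0, -0.0]
ft_force: [0.2, -0.1, -2.1]
gripper_width: 0.0293
gripper_force: 30.0
```

Request:
{"method": "jog_arm", "body": {"rows": [{"dp":[0,0,0],"turn":0,"grip":0.335},{"dp":[0,0,0],"turn":0,"grip":0.335}]}}

```text
time: 15.85
tool_pos: [0.4735, -0.3483, 0.0754]
ee_rot: [0.011, 1.0, 0.0, -0.0]
ft_force: [0.4, -0.3, -2.9]
gripper_width: 0.0295
gripper_force: 9.1
```

```bash
python3 st.py; python3 lk.py
```

```text
15.85 [ 0.4735 -0.3483  0.0754] [[-1.0, 0.021, -0.001], [0.021, 1.0, 0.0], [0.001, 0.0, -1.0]] [-0.77  0.3   1.75 -0.    1.08 -2.32] [ 0.4 -0.3 -2.9] 0.029493277479851553 9.122679764241184
scene 112.0 [[299, 117], [288, 125], [294, 132], [297, 132], [300, 127]]
side 92.5 [[300, 315], [300, 331], [303, 331], [307, 320], [305, 316]]
```

Request:
{"method": "jog_arm", "body": {"rows": [{"dp":[0,0,0],"turn":0,"grip":0.337},{"dp":[0,0,0],"turn":0,"grip":0.337}]}}

```text
time: 16.12
tool_pos: [0.4739, -0.3485, 0.0756]
ee_rot: [0.011, 1.0, -0.0, -0.0]
ft_force: [0.1, 0.3, -1.5]
gripper_width: 0.0292
gripper_force: 2.0
```

```bash
python3 st.py; python3 lk.py
```

```text
16.12 [ 0.4739 -0.3485  0.0756] [[-1.0, 0.021, -0.0], [0.021, 1.0, -0.0], [0.0, -0.0, -1.0]] [-0.77  0.3   1.75 -0.    1.08 -2.32] [ 0.1  0.3 -1.5] 0.029243147434283478 1.9767322091502137
scene 117.0 [[299, 116], [288, 125], [293, 132], [297, 132], [300, 127]]
side 90.5 [[300, 316], [300, 329], [303, 332], [307, 325], [307, 319], [304, 316]]
```

The jigger still hangs at the same lean even with 2 N of grip. The mat is fixed, so I'll re-grip and use its near edge as a fulcrum: foot lip just below the mat top on the robot side, then push +x and up to rotate it in the fingers.

Request:
{"method": "jog_arm", "body": {"rows": [{"dp":[0,0,0],"turn":0,"grip":0.1},{"dp":[0,0,0],"turn":0,"grip":0.1},{"dp":[2,0,-1],"turn":0,"grip":0.1},{"dp":[3,0,0],"turn":0,"grip":0.1},{"dp":[3,0,0],"turn":0,"grip":0.1},{"dp":[2.5,0,0],"turn":0,"grip":0.1},{"dp":[0,0,1],"turn":0,"grip":0.1},{"dp":[0,0,1.1],"turn":0,"grip":0.1},{"dp":[0,0,0],"turn":0,"grip":0.1},{"dp":[0,0,0],"turn":0,"grip":0.1}]}}

```text
time: 17.05
tool_pos: [0.3694, -0.3457, 0.0636]
ee_rot: [0.01, 1.0, 0.001, -0.0]
ft_force: [0.5, -0.1, -2.0]
gripper_width: 0.0288
gripper_force: 30.0
```

```bash
python3 st.py; python3 lk.py
```

```text
17.05 [ 0.3694 -0.3457  0.0636] [[-1.0, 0.021, -0.001], [0.021, 1.0, 0.001], [0.001, 0.001, -1.0]] [-0.91  0.14  1.97  0.    1.03 -2.46] [ 0.5 -0.1 -2. ] 0.028779337769187466 29.999314821325243
scene 107.0 [[327, 110], [316, 120], [316, 123], [320, 126], [324, 126], [327, 121]]
side 215.5 [[249, 321], [246, 324], [248, 338], [254, 339], [260, 334], [261, 323]]
```

Request:
{"method": "jog_arm", "body": {"rows": [{"dp":[-0.5,0,0],"turn":0,"grip":0.1},{"dp":[-0.4,0,0],"turn":0,"grip":0.1},{"dp":[0,0,0],"turn":0,"grip":0.1},{"dp":[0,0,0],"turn":0,"grip":0.1}]}}

```text
time: 17.48
tool_pos: [0.3788, -0.3465, 0.0648]
ee_rot: [0.01, 1.0, -0.0, 0.0]
ft_force: [0.9, -0.3, -2.2]
gripper_width: 0.0288
gripper_force: 30.0
```

Request:
{"method": "jog_arm", "body": {"rows": [{"dp":[-0.3,0,0],"turn":0,"grip":0.1},{"dp":[0,0,0],"turn":0,"grip":0.1},{"dp":[0,0,0],"turn":0,"grip":0.1}]}}

```text
time: 17.73
tool_pos: [0.3812, -0.3464, 0.0646]
ee_rot: [0.01, 1.0, -0.0, 0.0]
ft_force: [-0.2, -0.8, -1.5]
gripper_width: 0.0286
gripper_force: 30.0
```

Request:
{"method": "jog_arm", "body": {"rows": [{"dp":[-0.3,0,0],"turn":0,"grip":0.1},{"dp":[0,0,0],"turn":0,"grip":0.1},{"dp":[0,0,0],"turn":0,"grip":0.1}]}}

```text
time: 17.98
tool_pos: [0.3842, -0.3466, 0.0646]
ee_rot: [0.01, 1.0, -0.0, 0.0]
ft_force: [0.6, 0.5, -2.3]
gripper_width: 0.0286
gripper_force: 30.0
```

Request:
{"method": "jog_arm", "body": {"rows": [{"dp":[0.3,0,0.25],"turn":0,"grip":0.1},{"dp":[0,0,0],"turn":0,"grip":0.1},{"dp":[-0.4,0,0],"turn":0,"grip":0.1},{"dp":[0,0,0],"turn":0,"grip":0.1},{"dp":[0,0,0],"turn":0,"grip":0.1}]}}

```text
time: 18.4
tool_pos: [0.3853, -0.3467, 0.0621]
ee_rot: [0.01, 1.0, -0.0, 0.0]
ft_force: [0.3, 0.5, -2.5]
gripper_width: 0.0287
gripper_force: 30.0
```

Request:
{"method": "jog_arm", "body": {"rows": [{"dp":[-0.3,0,0],"turn":0,"grip":0.1},{"dp":[0,0,0],"turn":0,"grip":0.1},{"dp":[0,0,0],"turn":0,"grip":0.1}]}}

```text
time: 18.65
tool_pos: [0.3876, -0.3466, 0.0621]
ee_rot: [0.01, 1.0, 0.0, -0.001]
ft_force: [-4.8, 0.2, 1.2]
gripper_width: 0.0285
gripper_force: 30.0
```

Fulcrum contact is made. I'll roll along the arc in small steps.

Request:
{"method": "jog_arm", "body": {"rows": [{"dp":[-0.2,0,0],"turn":0,"grip":0.1},{"dp":[-0.2,0,-0.1],"turn":0,"grip":0.1},{"dp":[-0.2,0,-0.1],"turn":0,"grip":0.1},{"dp":[0,0,0],"turn":0,"grip":0.1}]}}

```text
time: 18.98
tool_pos: [0.3932, -0.3466, 0.064]
ee_rot: [0.01, 1.0, 0.0, -0.001]
ft_force: [-7.1, 0.6, 2.7]
gripper_width: 0.0291
gripper_force: 30.0
```

```bash
python3 st.py; python3 lk.py
```

```text
18.98 [ 0.3932 -0.3466  0.064 ] [[-1.0, 0.021, -0.002], [0.021, 1.0, 0.001], [0.002, 0.001, -1.0]] [-0.87  0.18  1.92 -0.    1.03 -2.42] [-7.1  0.6  2.7] 0.029122407546429006 29.992298232391477
scene 109.0 [[321, 113], [310, 122], [314, 128], [319, 128], [321, 124]]
side 169.0 [[265, 321], [259, 322], [261, 340], [266, 338], [270, 332], [270, 324]]
```

Request:
{"method": "jog_arm", "body": {"rows": [{"dp":[-0.25,0,-0.1],"turn":0,"grip":0.1},{"dp":[-0.25,0,-0.1],"turn":0,"grip":0.1},{"dp":[-0.25,0,-0.1],"turn":0,"grip":0.1},{"dp":[-0.25,0,-0.05],"turn":0,"grip":0.1},{"dp":[0,0,0],"turn":0,"grip":0.1}]}}

```text
time: 19.5
tool_pos: [0.4033, -0.3468, 0.0676]
ee_rot: [0.01, 1.0, 0.0, -0.001]
ft_force: [-6.3, 1.0, 3.7]
gripper_width: 0.029
gripper_force: 30.4
```

```bash
python3 st.py; python3 lk.py
```

```text
19.5 [ 0.4033 -0.3468  0.0676] [[-1.0, 0.021, -0.002], [0.021, 1.0, 0.001], [0.002, 0.001, -1.0]] [-0.86  0.2   1.9  -0.    1.04 -2.41] [-6.3  1.   3.7] 0.029011520330249695 30.361224010102887
scene 104.5 [[318, 113], [309, 121], [309, 125], [314, 129], [317, 129], [319, 125]]
side 126.5 [[265, 320], [265, 338], [268, 338], [273, 331], [273, 325]]
```

Request:
{"method": "jog_arm", "body": {"rows": [{"dp":[-0.25,0,-0.1],"turn":0,"grip":0.1},{"dp":[-0.25,0,-0.05],"turn":0,"grip":0.1},{"dp":[-0.25,0,-0.05],"turn":0,"grip":0.1},{"dp":[-0.25,0,0],"turn":0,"grip":0.1},{"dp":[0,0,0],"turn":0,"grip":0.1}]}}

```text
time: 20.02
tool_pos: [0.415, -0.3473, 0.0697]
ee_rot: [0.01, 1.0, -0.0, 0.0]
ft_force: [-0.4, 0.6, -2.5]
gripper_width: 0.0283
gripper_force: 30.0
```

```bash
python3 st.py; python3 lk.py
python3 - <<'E'
from cell import arm
from h import *
a=arm.grab_frame("side")["pixels"][290:370,220:320]; b=arm.grab_frame("scene")["pixels"][80:160,270:370]
cv2.imwrite("pics/j.png",cv2.resize(np.hstack([a,b]),(800,320)))
E
```

```text
20.02 [ 0.415  -0.3473  0.0697] [[-1.0, 0.021, 0.001], [0.021, 1.0, -0.0], [-0.001, -0.0, -1.0]] [-0.84  0.21  1.88  0.    1.05 -2.39] [-0.4  0.6 -2.5] 0.02833610112773597 29.988636691475676
scene 111.0 [[315, 113], [305, 123], [310, 129], [314, 129], [316, 126]]
side 121.0 [[270, 319], [269, 327], [271, 337], [273, 337], [278, 330], [278, 323]]
```

View pics/j.png

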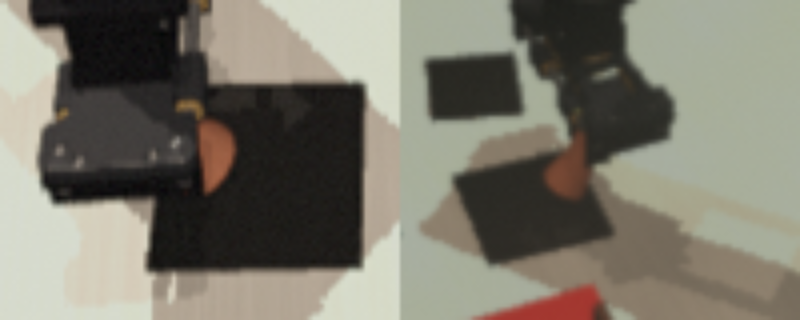

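I have now viewed 11 pictures, one over the limit of 10, so I'll work from numbers only from here. The foot slipped over the mat edge after turning part of the way. I'll go back and repeat with the lip deeper, first touching the counter to get the lean from the contact height.

Request:
{"method": "jog_arm", "body": {"rows": [{"dp":[0,0,-0.8],"turn":0,"grip":0.1},{"dp":[2,0,0],"turn":0,"grip":0.1},{"dp":[1.8,0,0],"turn":0,"grip":0.1},{"dp":[0,0,0.8],"turn":0,"grip":0.1},{"dp":[0,0,0.4],"turn":0,"grip":0.1},{"dp":[0,0,0],"turn":0,"grip":0.1},{"dp":[0,0,0],"turn":0,"grip":0.1}]}}

```text
time: 20.8
tool_pos: [0.3765, -0.3463, 0.0654]
ee_rot: [0.01, 1.0, 0.0, 0.0]
ft_force: [-0.7, 0.4, -2.3]
gripper_width: 0.029
gripper_force: 30.0
```

Request:
{"method": "jog_arm", "body": {"rows": [{"dp":[0,0,0.2],"turn":0,"grip":0.1},{"dp":[0,0,0],"turn":0,"grip":0.1}]}}

```text
time: 20.97
tool_pos: [0.3766, -0.3463, 0.0634]
ee_rot: [0.01, 1.0, -0.0, 0.0]
ft_force: [0.0, -0.8, -1.9]
gripper_width: 0.0288
gripper_force: 30.0
```

Request:
{"method": "jog_arm", "body": {"rows": [{"dp":[0,0,0.2],"turn":0,"grip":0.1},{"dp":[0,0,0],"turn":0,"grip":0.1}]}}

```text
time: 21.13
tool_pos: [0.3765, -0.3466, 0.0617]
ee_rot: [0.01, 1.0, -0.0, 0.0]
ft_force: [0.1, -0.5, -0.3]
gripper_width: 0.0286
gripper_force: 30.0
```

Request:
{"method": "jog_arm", "body": {"rows": [{"dp":[-0.4,0,-0.1],"turn":0,"grip":0.1},{"dp":[-0.4,0,0],"turn":0,"grip":0.1},{"dp":[-0.2,0,0],"turn":0,"grip":0.1},{"dp":[0,0,0],"turn":0,"grip":0.1}]}}

```text
time: 21.47
tool_pos: [0.3867, -0.3466, 0.0626]
ee_rot: [0.01, 1.0, -0.0, 0.0]
ft_force: [-1.8, -0.0, -2.2]
gripper_width: 0.0289
gripper_force: 30.0
```

Request:
{"method": "jog_arm", "body": {"rows": [{"dp":[-0.25,0,-0.05],"turn":0,"grip":0.1},{"dp":[-0.25,0,-0.1],"turn":0,"grip":0.1},{"dp":[0,0,0],"turn":0,"grip":0.1}]}}

```text
time: 21.72
tool_pos: [0.3916, -0.3468, 0.0643]
ee_rot: [0.01, 1.0, -0.0, 0.0]
ft_force: [0.1, 0.1, -1.6]
gripper_width: 0.0287
gripper_force: 30.0
```

Request:
{"method": "jog_arm", "body": {"rows": [{"dp":[-0.25,0,-0.1],"turn":0,"grip":0.1},{"dp":[-0.25,0,-0.1],"turn":0,"grip":0.1},{"dp":[0,0,0],"turn":0,"grip":0.1}]}}

```text
time: 21.97
tool_pos: [0.3967, -0.347, 0.0664]
ee_rot: [0.01, 1.0, -0.0, 0.0]
ft_force: [0.2, -0.1, -2.1]
gripper_width: 0.029
gripper_force: 30.0
```

Request:
{"method": "jog_arm", "body": {"rows": [{"dp":[-0.25,0,-0.1],"turn":0,"grip":0.1},{"dp":[-0.25,0,-0.05],"turn":0,"grip":0.1},{"dp":[0,0,0],"turn":0,"grip":0.1}]}}

```text
time: 22.22
tool_pos: [0.4016, -0.347, 0.0678]
ee_rot: [0.01, 1.0, -0.0, 0.0]
ft_force: [0.8, -0.4, -1.9]
gripper_width: 0.0291
gripper_force: 30.0
```

Request:
{"method": "jog_arm", "body": {"rows": [{"dp":[2,0,0],"turn":0,"grip":0.1},{"dp":[0,0,0.55],"turn":0,"grip":0.1},{"dp":[0,0,0],"turn":0,"grip":0.1},{"dp":[-0.4,0,0],"turn":0,"grip":0.1},{"dp":[-0.3,0,0],"turn":0,"grip":0.1},{"dp":[0,0,0],"turn":0,"grip":0.1}]}}

```text
time: 22.72
tool_pos: [0.3892, -0.3467, 0.0622]
ee_rot: [0.01, 1.0, -0.0, 0.0]
ft_force: [0.9, 0.7, -1.3]
gripper_width: 0.0294
gripper_force: 30.0
```

Request:
{"method": "jog_arm", "body": {"rows": [{"dp":[-0.25,0,0],"turn":0,"grip":0.1},{"dp":[0,0,0],"turn":0,"grip":0.1}]}}

```text
time: 22.88
tool_pos: [0.3912, -0.3465, 0.062]
ee_rot: [0.01, 1.0, 0.0, 0.0]
ft_force: [-1.0, 0.0, -1.1]
gripper_width: 0.0288
gripper_force: 30.0
```

Request:
{"method": "jog_arm", "body": {"rows": [{"dp":[-0.25,0,0],"turn":0,"grip":0.1},{"dp":[0,0,0],"turn":0,"grip":0.1}]}}

```text
time: 23.05
tool_pos: [0.3926, -0.3466, 0.0621]
ee_rot: [0.01, 1.0, 0.0, -0.001]
ft_force: [-4.2, 1.3, 2.4]
gripper_width: 0.0285
gripper_force: 30.0
```

Request:
{"method": "jog_arm", "body": {"rows": [{"dp":[-0.25,0,0],"turn":0,"grip":0.1},{"dp":[0,0,0],"turn":0,"grip":0.1}]}}

```text
time: 23.22
tool_pos: [0.394, -0.3466, 0.0623]
ee_rot: [0.01, 1.0, 0.0, -0.002]
ft_force: [-9.0, 1.7, 7.9]
gripper_width: 0.0286
gripper_force: 30.6
```

Request:
{"method": "jog_arm", "body": {"rows": [{"dp":[-0.25,0,-0.05],"turn":0,"grip":0.1},{"dp":[0,0,0],"turn":0,"grip":0.1}]}}

```text
time: 23.38
tool_pos: [0.396, -0.3466, 0.0627]
ee_rot: [0.01, 1.0, 0.001, -0.003]
ft_force: [-11.5, 0.9, 8.1]
gripper_width: 0.029
gripper_force: 31.2
```

Request:
{"method": "jog_arm", "body": {"rows": [{"dp":[-0.25,0,-0.05],"turn":0,"grip":0.1},{"dp":[0,0,0],"turn":0,"grip":0.1}]}}

```text
time: 23.55
tool_pos: [0.3983, -0.3466, 0.0632]
ee_rot: [0.01, 1.0, 0.001, -0.003]
ft_force: [-11.6, 1.8, 7.8]
gripper_width: 0.0289
gripper_force: 31.5
```

Request:
{"method": "jog_arm", "body": {"rows": [{"dp":[-0.25,0,-0.1],"turn":0,"grip":0.1},{"dp":[0,0,0],"turn":0,"grip":0.1}]}}

```text
time: 23.72
tool_pos: [0.4009, -0.3467, 0.0641]
ee_rot: [0.01, 1.0, 0.001, -0.003]
ft_force: [-10.3, 1.7, 7.5]
gripper_width: 0.0286
gripper_force: 31.5
```

Request:
{"method": "jog_arm", "body": {"rows": [{"dp":[-0.25,0,-0.1],"turn":0,"grip":0.1},{"dp":[0,0,0],"turn":0,"grip":0.1}]}}

```text
time: 23.88
tool_pos: [0.4036, -0.3468, 0.0652]
ee_rot: [0.01, 1.0, 0.001, -0.003]
ft_force: [-10.7, 1.8, 8.7]
gripper_width: 0.0283
gripper_force: 31.5
```

```bash
python3 lk.py
```

```text
scene 95.5 [[318, 115], [310, 122], [310, 126], [314, 129], [318, 129], [320, 126]]
side 82.0 [[264, 322], [265, 337], [268, 337], [271, 333], [271, 326]]
```

Force has levelled off at about 11 N while the foot stays put, so it is rotating. Continuing.

Request:
{"method": "jog_arm", "body": {"rows": [{"dp":[-0.25,0,-0.1],"turn":0,"grip":0.1},{"dp":[-0.25,0,-0.05],"turn":0,"grip":0.1},{"dp":[0,0,0],"turn":0,"grip":0.1}]}}

```text
time: 24.23
tool_pos: [0.4085, -0.3469, 0.0666]
ee_rot: [0.01, 1.0, 0.001, -0.003]
ft_force: [-10.1, 1.5, 7.0]
gripper_width: 0.0292
gripper_force: 31.9
```

Request:
{"method": "jog_arm", "body": {"rows": [{"dp":[-0.25,0,-0.1],"turn":0,"grip":0.1},{"dp":[-0.25,0,-0.05],"turn":0,"grip":0.1},{"dp":[0,0,0],"turn":0,"grip":0.1}]}}

```text
time: 24.48
tool_pos: [0.4144, -0.3472, 0.0682]
ee_rot: [0.01, 1.0, 0.0, -0.001]
ft_force: [-1.8, -0.2, 2.0]
gripper_width: 0.0287
gripper_force: 29.8
```

Request:
{"method": "jog_arm", "body": {"rows": [{"dp":[-0.25,0,-0.05],"turn":0,"grip":0.1},{"dp":[-0.25,0,-0.05],"turn":0,"grip":0.1},{"dp":[0,0,0],"turn":0,"grip":0.1}]}}

```text
time: 24.73
tool_pos: [0.4216, -0.3474, 0.0692]
ee_rot: [0.01, 1.0, -0.0, 0.001]
ft_force: [0.1, 0.3, -1.6]
gripper_width: 0.0291
gripper_force: 29.6
```

```bash
python3 lk.py
```

```text
scene 100.0 [[314, 115], [306, 123], [306, 127], [311, 130], [316, 127]]
side 51.5 [[273, 322], [274, 335], [276, 335], [278, 325], [276, 322]]
```

The lean is now about 27°. I can finish on the mat top by friction: shift forward, press lightly and drag +x.

Request:
{"method": "jog_arm", "body": {"rows": [{"dp":[-0.5,0,-0.5],"turn":0,"grip":0.1},{"dp":[-1.0,-0.1,0],"turn":0,"grip":0.1},{"dp":[-0.5,0,0],"turn":0,"grip":0.1},{"dp":[0,0,0.3],"turn":0,"grip":0.1},{"dp":[0,0,0],"turn":0,"grip":0.1},{"dp":[0,0,0],"turn":0,"grip":0.1}]}}

```text
time: 25.33
tool_pos: [0.4403, -0.3482, 0.0704]
ee_rot: [0.01, 1.0, 0.0, -0.001]
ft_force: [0.7, 0.2, -3.0]
gripper_width: 0.0285
gripper_force: 29.6
```

Request:
{"method": "jog_arm", "body": {"rows": [{"dp":[0,0,0.2],"turn":0,"grip":0.1},{"dp":[0,0,0],"turn":0,"grip":0.1}]}}

```text
time: 25.5
tool_pos: [0.4402, -0.3486, 0.0686]
ee_rot: [0.011, 1.0, 0.0, -0.0]
ft_force: [0.7, 0.2, -2.5]
gripper_width: 0.0285
gripper_force: 29.7
```

Request:
{"method": "jog_arm", "body": {"rows": [{"dp":[0,0,0.2],"turn":0,"grip":0.1},{"dp":[0,0,0],"turn":0,"grip":0.1}]}}

```text
time: 25.67
tool_pos: [0.4406, -0.3488, 0.068]
ee_rot: [0.011, 1.0, 0.0, 0.0]
ft_force: [-2.2, 2.9, 7.3]
gripper_width: 0.0286
gripper_force: 30.2
```

Request:
{"method": "jog_arm", "body": {"rows": [{"dp":[-0.3,0,0.1],"turn":0,"grip":0.1},{"dp":[0,0,0],"turn":0,"grip":0.1}]}}

```text
time: 25.83
tool_pos: [0.4426, -0.349, 0.0678]
ee_rot: [0.01, 1.0, 0.0, -0.001]
ft_force: [-8.2, 4.2, 14.9]
gripper_width: 0.0289
gripper_force: 32.0
```

Request:
{"method": "jog_arm", "body": {"rows": [{"dp":[-0.3,0,0],"turn":0,"grip":0.1},{"dp":[0,0,0],"turn":0,"grip":0.1}]}}

```text
time: 26.0
tool_pos: [0.4456, -0.3494, 0.0678]
ee_rot: [0.01, 1.0, -0.0, -0.001]
ft_force: [-7.1, 2.7, 12.7]
gripper_width: 0.0286
gripper_force: 31.6
```

Request:
{"method": "jog_arm", "body": {"rows": [{"dp":[-0.3,0,0],"turn":0,"grip":0.1},{"dp":[0,0,0],"turn":0,"grip":0.1}]}}

```text
time: 26.17
tool_pos: [0.4488, -0.3498, 0.0678]
ee_rot: [0.01, 1.0, -0.001, -0.001]
ft_force: [-5.9, 2.0, 12.1]
gripper_width: 0.0284
gripper_force: 31.2
```

```bash
python3 lk.py
```

```text
scene 92.5 [[304, 119], [299, 128], [307, 132], [310, 124], [307, 124], [306, 119]]
```

```bash
cat > lean.py <<'E'
from cell import arm
from h import *
def onplane(f,uv,y):
    p=np.array(f["xyz"]); v=ray(f,uv,-1)[0]-p; return (p+v*(y-p[1])/v[1]).round(4)
f=arm.grab_frame("scene"); m=hsv(f,(3,90,50),(14,255,255))
for c in blobs(m,30):
    x=c[:,0]; p=ray(f,[x.mean(0)],.03)[0]
    if abs(p[0]-.47)<.1 and abs(p[1]+.35)<.1:
        u0=x[:,0].min(); l=x[x[:,0]==u0].mean(0); rows=[(int(v),int(x[x[:,1]==v][:,0].min()),int(x[x[:,1]==v][:,0].max())) for v in np.unique(x[:,1])]
        print(rows); print("hi corner",l,onplane(f,[l],-.349))
ts=arm.sense()["tool_pos"]; print(ts.round(4),arm.sense()["ft_force"].round(1))
s=.051
for L in (0,10,20,30,40):
    t=np.radians(L); lowz=.006; u=np.array([-np.sin(t),0,np.cos(t)]); e=np.array([np.cos(t),0,np.sin(t)])
    pvx=ts[0]-.0045; ft=np.array([pvx+s*np.sin(t),ts[1],lowz+.021*np.sin(t)])
    print(L,"hi",(ft+.021*e).round(4)[[0,2]],"foot px: hi,low,front",proj(f,[ft+.021*e,ft-.021*e,ft+[0,.021,0],ft+.036*u+.015*e,ft+.036*u-.015*e]).round(1).tolist())
E
python3 lean.py
```

```text
[(119, 304, 306), (120, 303, 306), (121, 302, 306), (122, 301, 306), (123, 301, 306), (124, 300, 310), (125, 299, 310), (126, 299, 310), (127, 299, 310), (128, 299, 309), (129, 300, 309), (130, 301, 309), (131, 302, 309), (132, 305, 307)]
hi corner [299.  126.5] [ 0.4826 -0.349   0.0276]
[ 0.4489 -0.3498  0.0679] [-6.3  1.2 11.6]
0 hi [0.4654 0.006 ] foot px: hi,low,front [[303.4, 129.4], [313.9, 126.3], [310.9, 131.5], [304.8, 121.6], [312.4, 119.3]]
10 hi [0.4739 0.0133] foot px: hi,low,front [[301.2, 128.6], [311.6, 127.0], [308.7, 131.5], [304.1, 120.6], [311.7, 119.5]]
20 hi [0.4816 0.0204] foot px: hi,low,front [[299.2, 127.8], [309.2, 127.7], [306.5, 131.4], [303.6, 119.8], [310.9, 119.8]]
30 hi [0.4881 0.027 ] foot px: hi,low,front [[297.5, 126.9], [306.8, 128.4], [304.4, 131.4], [303.3, 119.2], [310.0, 120.4]]
40 hi [0.4933 0.033 ] foot px: hi,low,front [[296.1, 126.1], [304.5, 129.1], [302.6, 131.3], [303.1, 119.0], [309.1, 121.3]]
```

The lean is about 20° now. Pressing and dragging together should level it.

Request:
{"method": "jog_arm", "body": {"rows": [{"dp":[-0.3,0,0.2],"turn":0,"grip":0.1},{"dp":[-0.2,0,0],"turn":0,"grip":0.1},{"dp":[0,0,0],"turn":0,"grip":0.1}]}}

```text
time: 26.57
tool_pos: [0.454, -0.3503, 0.0672]
ee_rot: [0.01, 1.0, -0.001, -0.001]
ft_force: [-9.4, 2.5, 20.7]
gripper_width: 0.0287
gripper_force: 32.1
```

Request:
{"method": "jog_arm", "body": {"rows": [{"dp":[-0.3,0,0.1],"turn":0,"grip":0.1},{"dp":[-0.2,0,0],"turn":0,"grip":0.1},{"dp":[0,0,0],"turn":0,"grip":0.1}]}}

```text
time: 26.82
tool_pos: [0.4593, -0.3505, 0.0665]
ee_rot: [0.01, 1.0, -0.001, -0.001]
ft_force: [-9.2, 3.4, 21.8]
gripper_width: 0.0286
gripper_force: 32.0
```

```bash
python3 lean.py
```

```text
[(122, 301, 303), (123, 300, 303), (124, 300, 304), (125, 299, 309), (126, 299, 309), (127, 299, 309), (128, 299, 309), (129, 299, 309), (130, 299, 309), (131, 301, 308), (132, 302, 307)]
hi corner [299.  127.5] [ 0.4828 -0.349   0.0228]
[ 0.4592 -0.3505  0.0665] [-8.4  3.5 22.5]
0 hi [0.4757 0.006 ] foot px: hi,low,front [[300.7, 130.1], [311.2, 126.9], [308.2, 132.2], [302.1, 122.3], [309.7, 120.0]]
10 hi [0.4842 0.0133] foot px: hi,low,front [[298.5, 129.3], [309.0, 127.6], [306.0, 132.1], [301.4, 121.3], [309.0, 120.1]]
20 hi [0.4919 0.0204] foot px: hi,low,front [[296.5, 128.4], [306.6, 128.3], [303.8, 132.1], [300.9, 120.5], [308.2, 120.5]]
30 hi [0.4984 0.027 ] foot px: hi,low,front [[294.8, 127.6], [304.2, 129.1], [301.7, 132.1], [300.6, 119.9], [307.3, 121.1]]
40 hi [0.5036 0.033 ] foot px: hi,low,front [[293.4, 126.7], [301.8, 129.8], [299.9, 132.0], [300.4, 119.6], [306.4, 122.0]]
```

Request:
{"method": "jog_arm", "body": {"rows": [{"dp":[-0.3,0.1,0.15],"turn":0,"grip":0.1},{"dp":[-0.2,0,0],"turn":0,"grip":0.1},{"dp":[0,0,0],"turn":0,"grip":0.1}]}}

```text
time: 27.12
tool_pos: [0.465, -0.3503, 0.0655]
ee_rot: [0.01, 1.0, -0.002, 0.0]
ft_force: [-7.2, 1.3, 20.3]
gripper_width: 0.0281
gripper_force: 31.0
```

Request:
{"method": "jog_arm", "body": {"rows": [{"dp":[-0.2,0,0.1],"turn":0,"grip":0.1},{"dp":[0,0,0],"turn":0,"grip":0.1}]}}

```text
time: 27.28
tool_pos: [0.4682, -0.3505, 0.0648]
ee_rot: [0.011, 1.0, -0.002, 0.002]
ft_force: [-4.2, 2.1, 19.0]
gripper_width: 0.0274
gripper_force: 28.5
```

```bash
python3 lean.py
```

```text
[(125, 304, 309), (126, 299, 309), (127, 299, 309), (128, 299, 309), (129, 299, 309), (130, 299, 309), (131, 300, 309), (132, 301, 308)]
hi corner [299. 128.] [ 0.4828 -0.349   0.0203]
[ 0.4682 -0.3505  0.0648] [-3.2  2.5 18.4]
0 hi [0.4847 0.006 ] foot px: hi,low,front [[298.5, 130.8], [309.0, 127.6], [306.0, 132.9], [299.8, 123.0], [307.4, 120.7]]
10 hi [0.4932 0.0133] foot px: hi,low,front [[296.3, 130.0], [306.7, 128.3], [303.7, 132.8], [299.1, 121.9], [306.7, 120.8]]
20 hi [0.5008 0.0204] foot px: hi,low,front [[294.3, 129.1], [304.3, 129.0], [301.5, 132.8], [298.6, 121.2], [305.9, 121.2]]
30 hi [0.5073 0.027 ] foot px: hi,low,front [[292.5, 128.3], [301.9, 129.7], [299.5, 132.7], [298.2, 120.6], [305.0, 121.8]]
40 hi [0.5125 0.033 ] foot px: hi,low,front [[291.1, 127.4], [299.6, 130.4], [297.6, 132.7], [298.1, 120.3], [304.1, 122.6]]
```

It is upright within a couple of degrees. I'll ease the pressure and open slowly.

Request:
{"method": "jog_arm", "body": {"rows": [{"dp":[0,0,-0.2],"turn":0,"grip":0.1},{"dp":[0,0,0],"turn":0,"grip":0.1},{"dp":[0,0,0],"turn":0,"grip":0.1}]}}

```text
time: 27.58
tool_pos: [0.4677, -0.3502, 0.0651]
ee_rot: [0.01, 1.0, -0.002, 0.001]
ft_force: [-1.0, -0.6, 10.8]
gripper_width: 0.0275
gripper_force: 28.3
```

Request:
{"method": "jog_arm", "body": {"rows": [{"dp":[0,0,0],"turn":0,"grip":0.335},{"dp":[0,0,0],"turn":0,"grip":0.345},{"dp":[0,0,0],"turn":0,"grip":0.36},{"dp":[0,0,0],"turn":0,"grip":0.4},{"dp":[0,0,0],"turn":0,"grip":0.5},{"dp":[0,0,0],"turn":0,"grip":0.7},{"dp":[0,0,0],"turn":0,"grip":0.9},{"dp":[0,0,0],"turn":0,"grip":0.9},{"dp":[0,0,0],"turn":0,"grip":0.9}]}}

```text
time: 28.33
tool_pos: [0.4665, -0.3481, 0.0623]
ee_rot: [0.01, 1.0, 0.0, -0.0]
ft_force: [0.7, -0.3, -0.9]
gripper_width: 0.0603
gripper_force: 0.0
```

```bash
python3 lean.py; python3 st.py
```

```text
[(124, 299, 301), (125, 299, 302), (126, 299, 303), (127, 299, 303), (128, 299, 304), (129, 299, 309), (130, 299, 309), (131, 299, 309), (132, 300, 308), (133, 301, 307)]
hi corner [299.  127.5] [ 0.4828 -0.349   0.0228]
[ 0.4665 -0.3481  0.0624] [ 0.5 -0.4  0.2]
0 hi [0.483 0.006] foot px: hi,low,front [[299.2, 131.1], [309.7, 127.9], [306.7, 133.2], [300.4, 123.2], [308.1, 121.0]]
10 hi [0.4915 0.0133] foot px: hi,low,front [[296.9, 130.2], [307.4, 128.6], [304.4, 133.1], [299.8, 122.2], [307.4, 121.1]]
20 hi [0.4992 0.0204] foot px: hi,low,front [[294.9, 129.4], [305.0, 129.3], [302.2, 133.1], [299.3, 121.4], [306.6, 121.4]]
30 hi [0.5057 0.027 ] foot px: hi,low,front [[293.2, 128.6], [302.6, 130.0], [300.1, 133.0], [298.9, 120.9], [305.7, 122.1]]
40 hi [0.5109 0.033 ] foot px: hi,low,front [[291.8, 127.7], [300.2, 130.7], [298.2, 133.0], [298.7, 120.6], [304.8, 122.9]]
28.38 [ 0.4665 -0.3481  0.0624] [[-1.0, 0.021, -0.0], [0.021, 1.0, 0.0], [0.0, 0.0, -1.0]] [-0.78  0.31  1.77  0.    1.06 -2.33] [ 0.5 -0.4  0.2] 0.06423480648121938 0.0
```

Request:
{"method": "jog_arm", "body": {"rows": [{"dp":[0,0,0],"turn":0,"grip":0.9},{"dp":[0,0,0],"turn":0,"grip":0.9},{"dp":[0,0,-1],"turn":0,"grip":0.9},{"dp":[0,0,-2],"turn":0,"grip":0.9},{"dp":[0,0,-3],"turn":0,"grip":0.9},{"dp":[0,0,-4],"turn":0,"grip":0.9},{"dp":[0,0,-4],"turn":0,"grip":0.9},{"dp":[-4,0,-2],"turn":0,"grip":0.9},{"dp":[-3,0,0],"turn":0,"grip":0.9},{"dp":[0,0,0],"turn":0,"grip":0.9}]}}

```text
time: 29.22
tool_pos: [0.5387, -0.3501, 0.2248]
ee_rot: [0.01, 1.0, -0.002, 0.003]
ft_force: [-1.2, 0.6, -0.4]
gripper_width: 0.0781
gripper_force: 0.0
```

```bash
python3 st.py
python3 - <<'E'
from cell import arm
from h import *
for n in ("scene","side"):
    f=arm.grab_frame(n); m=hsv(f,(3,70,40),(16,255,255))
    for c in blobs(m,30):
        x=c[:,0]; p=ray(f,[x.mean(0)],.03)[0]
        if abs(p[0]-.47)<.1 and abs(p[1]+.35)<.12:
            rows=[(int(v),int(x[x[:,1]==v][:,0].min()),int(x[x[:,1]==v][:,0].max())) for v in np.unique(x[:,1])]; print(n,rows[::3])
    for xx in (.460,.465,.47):
        o=np.array([xx,-.349,.006]); k=np.linspace(0,2*np.pi,40); ring=lambda r,z:proj(f,o+np.c_[r*np.cos(k),r*np.sin(k),0*k+z])
        print(n,xx,"foot",ring(.021,0).min(0).round(1),ring(.021,0).max(0).round(1),"rim",ring(.021,.1).min(0).round(1),ring(.021,.1).max(0).round(1))
    b=hsv(f,(105,120,40),(120,255,255)); print([ (cv2.boundingRect(c)) for c in blobs(b,200)])
E
```

```text
29.22 [ 0.5387 -0.3501  0.2248] [[-1.0, 0.019, 0.007], [0.019, 1.0, -0.004], [-0.007, -0.004, -1.0]] [-0.7   0.27  1.5   0.    1.37 -2.25] [-1.2  0.6 -0.4] 0.07813663102974175 0.0
scene [(105, 299, 306), (108, 297, 308), (111, 298, 308), (114, 300, 307), (117, 300, 307), (120, 300, 308), (123, 299, 308), (126, 299, 309), (129, 298, 309), (132, 299, 308)]
scene 0.46 foot [299.2 125.2] [310.5 133.2] rim [298.4 103.9] [310.5 112. ]
scene 0.465 foot [297.9 125.6] [309.3 133.6] rim [297.1 104.2] [309.2 112.4]
scene 0.47 foot [296.6 125.9] [308. 134.] rim [295.7 104.6] [307.9 112.7]
[(229, 0, 33, 42)]
side [(299, 276, 283), (302, 272, 287), (305, 270, 288), (308, 270, 288), (311, 270, 287), (314, 271, 287), (317, 273, 287), (320, 273, 288), (323, 274, 288), (326, 274, 290), (329, 273, 291), (332, 273, 291), (335, 273, 291), (338, 274, 289), (341, 278, 285)]
side 0.46 foot [271.7 325.1] [289.8 341.4] rim [267.1 299. ] [286.6 315.5]
side 0.465 foot [273.9 324.9] [292.  341.2] rim [269.4 298.8] [288.9 315.3]
side 0.47 foot [276.  324.7] [294.1 341. ] rim [271.8 298.6] [291.2 315.1]
[]
```

Both views match an upright jigger at x≈0.464, y≈-0.349, about 6 mm from the mat centre, with the gripper clear. I'll let the arm settle and hand in.

Request:
{"method": "jog_arm", "body": {"rows": [{"dp":[0,0,0],"turn":0,"grip":0.9},{"dp":[0,0,0],"turn":0,"grip":0.9},{"dp":[0,0,0],"turn":0,"grip":0.9},{"dp":[0,0,0],"turn":0,"grip":0.9}]}}

```text
time: 29.65
tool_pos: [0.533, -0.3497, 0.221]
ee_rot: [0.011, 1.0, 0.0, -0.0]
ft_force: [0.2, 0.3, 0.1]
gripper_width: 0.0784
gripper_force: 0.0
```

```bash
python3 -c "
from cell import arm
print(arm.finish_job())"
```

```text
the job is handed in; nothing more can be done
None
```

Job handed in at about 30 s with no verdict returned: the blue lid was left open at about 1.73 rad (last measured before the lift) and the copper jigger stands upright about 6 mm from the mat's centre, but I viewed 11 pictures, one over the limit of 10.

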